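Check the air cartridges of the lab's pneumatic robots

ROBOT

A 6-joint arm with a two-finger parallel gripper is mounted at the origin on the work surface. World frame = base frame: x ahead of the robot, y to its left, z up, the work surface at z = 0. Lengths are in mm, angles in degrees, forces in N, time in s.
With the tool pointing down it reaches from about 200 to 875 mm from the base axis. Payload 3.4 kg.
Tool frame: the origin (TCP) lies at the very end of the fingers, on their centre line; the grasp point (between the pads) lies bot.grip_point_offset behind it (bot.grip_point_offset is the distance from the TCP to the grasp point, in mm); z points along the fingers, y is the direction in which the jaws open and shut (so a half turn about z gives the same grasp; the last joint's range is limited). The gripper opens to 94 mm and grips with 3 to 60 N. Pads are 16 mm wide; open, the fingers measure 119 mm over their backs; the gripper's body (75 mm by 177 mm) begins 78 mm behind the grasp point.
Start: joints at [58.384, 15.808, 86.224, -0, 77.962, -6.933], TCP at [240.14, 522.492, 205.493] pointing down, gripper open.
Joint ranges: [-165.64, 165.64], [-43.16, 119.46], [12.63, 154.43], [-67.54, 247.53], [6.08, 155.33], [-154.97, 154.97]. Speed limits (degrees/s): [147.25, 147.25, 180, 180, 180, 180].

INTERFACE

Orientations are given as a 3x3 rotation matrix whose columns are the frame's x, y, z axes.
In Python, from plant import bot gives the robot as it stands. Calls block until the motion is done:
- bot.movep(position, orientation): joint-space move of the TCP to a pose.
- bot.servo_line(position, ori=None, rate=150): straight line of the TCP; ori=None keeps the orientation; rate is the mean speed in mm/s.
- bot.set_joints(angles): joint-space move.
- bot.move_gripper(opening, effort=None): finger opening in mm; effort is the grip in N (None keeps the last); returns when the fingers have stopped.
- bot.sleep(seconds).
- bot.inverse_kinematics(position, orientation): joint angles nearest the present ones, or None.
- bot.get_state(): the state.
- bot.capture(name): name is "scene" or "side" or "wrist"; returns a dict with "color" (400x640x3 uint8, red, green, blue), "mtx" (3x3 intrinsics, pixels), "dist" ([k1, k2, p1, p2, k3] as OpenCV has them; the pictures are not rectified), "extrinsics" (4x4, takes a point from world to camera coordinates); the wrist camera has in their place "tool_from_camera" (4x4, takes a point from camera to tool coordinates, whose origin is the TCP and whose axes are the flange's). Camera axes: x right, y up, looking along -z (the intrinsics and any distortion apply to the point x, -y, -z); pixel columns grow to the right and rows downward; lengths in mm; the calibration is good to about 2 mm. A picture is of the moment at which its call begins: read the wrist's pose just before it. There is no depth.
A pose or a line that the arm cannot do raises bot.IKError and nothing moves.
- bot.close_job(): hands the job in, once; it reports no verdict.
The state is a dict: "time_s": time; "joint_pos": joint angles; "joint_vel": joint speeds; "effort": joint torques, N m; "eef_pos": TCP position; "tcp_rot": TCP orientation; "wrist_force": force on the tool from outside, world axes, zero at the start; "moment": the same for the moment, N m; "grip_width": finger opening in mm.
Only numpy, scipy, OpenCV 4.12 (cv2) and the standard library are available. Lean on these libraries where they do the work, as an engineer would, in place of code of your own. Each camera call takes 0.05 s, during which the arm holds its last target.

TASK

Roll the door of the store all the way up and take out the pressure gauge; press it fully down on the valve of every air cartridge standing on the desk, in the order red, yellow, green, blue (one may be missing), holding it there for about two seconds so that the rod comes out to its reading. Then hang the gauge by its handle on the hook, and roll the store's door fully shut. Leave the cartridges standing and the other things on the desk where they are.

Things in the scene. Friction and masses are not known exactly. Their poses are not given: they have to be found in the camera images.
- door (a joint): Roll-top (tambour) door of the grey desktop store, rad: 0 = shut (stop), 1.5 = rolled fully up and back (stop). White slats on a circular track, 150 mm radius, about the store's level axis (point store_axis). Friction holds the door where it is left; it rolls with about 3 N at the bar.
- door_bar (a point): Middle of the door's green pull bar: round, 12 mm thick, parallel to the track's axis, 192 mm from it, 42 mm off the slats, on two 8 mm stalks, 80 mm free between them. At door value q it stands 41 degrees + q above the level of the axis, measured from the store's front (robot's side) up and over to the back. Pinch it from above or tilted, or push it.
- store_axis (a point): Middle of the track's axis, 40 mm above the desk; y along the axis, x level from the store's front to its back. Fixed store, 330 mm deep, 226 mm wide inside (walls 12 mm more each side); half-round side walls reach 160 mm from the axis; floor 20 mm above the desk. A fixed hood covers the rear half: with the door up, only x below 0 is open from above.
- gauge_mid (a point): Loose pressure gauge (140 g), at first upright in the store. This point is on its axis, 60 mm above the socket's lower rim; z up along the gauge. Aluminium tube 26 mm across from 38 to 90 mm above the rim: grip it there, fingers along the gauge's x axis, since the handle is on its +y side.
- gauge_mouth (a point): Centre of the lower rim of the gauge's black socket, on its axis. The socket is 44 mm across, 38 mm high, open underneath: 30 mm bore, 15 mm deep up to the rubber plunger that drives the rod.
- gauge_eye (a point): Top corner of the opening in the gauge's orange handle, where the hook's bar lies when it hangs: 22 mm off the axis (+y), 77 mm above the rim. Handle: 8 mm bar in the gauge's yz plane, centreline (y, height above rim) = (10,34) (46,34) (48,52) (20,86) (10,86) mm, so its opening runs through along x.
- gauge_rod (a joint): How far the gauge's white, red-banded rod has come out of the top of the tube, m: 0 = home, 0.0248 at most. It springs back when the gauge is lifted off. Fully down on a valve it reads 0.009 to 0.021 according to the cartridge's hidden pressure.
- gauge_tip (a point): Tip of the gauge's rod: on the axis, 94 mm above the socket's rim with the rod home (4 mm out of the tube), and higher by the value of gauge_rod.
- hook_seat (a point): Point on the centreline of the fixed hook's level bar, 200 mm above the desk, where a thing should hang. The bar is 8 mm thick along this point's x axis: a 14 mm post, no higher than the bar, holds it 55 mm farther along +x; 37 mm along -x its free end turns up 12 mm. Bring the gauge on in the +x direction.
- cart_red_valve (a point): Red-banded loose upright air cartridge, 66 mm across, 0.7 kg. This point: centre of its flat 48 mm shoulder, 95 mm above the desk, at the valve's foot; z up. Brass stem (14 mm thick) rises 13 mm, sprung core pin (7 mm) 9 mm more. The gauge's socket goes over the stem till its rim meets the shoulder (4 to 9 N down). May be absent.
- cart_yellow_valve (a point): Yellow-banded loose upright air cartridge, 66 mm across, 0.7 kg. This point: centre of its flat 48 mm shoulder, 95 mm above the desk, at the valve's foot; z up. Brass stem (14 mm thick) rises 13 mm, sprung core pin (7 mm) 9 mm more. The gauge's socket goes over the stem till its rim meets the shoulder (4 to 9 N down). May be absent.
- cart_green_valve (a point): Green-banded loose upright air cartridge, 66 mm across, 0.7 kg. This point: centre of its flat 48 mm shoulder, 95 mm above the desk, at the valve's foot; z up. Brass stem (14 mm thick) rises 13 mm, sprung core pin (7 mm) 9 mm more. The gauge's socket goes over the stem till its rim meets the shoulder (4 to 9 N down). May be absent.
- cart_blue_valve (a point): Blue-banded loose upright air cartridge, 66 mm across, 0.7 kg. This point: centre of its flat 48 mm shoulder, 95 mm above the desk, at the valve's foot; z up. Brass stem (14 mm thick) rises 13 mm, sprung core pin (7 mm) 9 mm more. The gauge's socket goes over the stem till its rim meets the shoulder (4 to 9 N down). May be absent.
- mouse: Bystander, to be left alone: black computer mouse, 62 mm across, 35 mm high; origin at its underside centre.
- mug: Bystander, to be left alone: white mug, 80 mm across, 90 mm high; origin at its underside centre.
- servo: Bystander, to be left alone: small blue servo motor, about 54 x 20 mm, 44 mm high; origin at its underside centre.
- block: Bystander, to be left alone: white paper block, 28 x 28 mm, 90 mm high; origin at its underside centre.
- wheel: Bystander, to be left alone: black rubber wheel lying flat, 64 mm across, 24 mm high; origin at its underside centre.

How it is judged (in metres and radians):
On the way, in this order (a step that is already met when the one before it is completed fails the run):
1. the store's door is rolled up, at least 1.2 rad open (value of joint door above 1.2 rad), for 0.2 s.
2. the gauge is pressed down on the red cartridge's valve, rim within 3 mm of the shoulder, rod out (tip at least 102 mm above the shoulder), for one second (z of gauge_tip in the frame of cart_red_valve above 0.102 m and horizontal distance between gauge_mouth and cart_red_valve below 0.012 m and z of gauge_mouth in the frame of cart_red_valve between -0.004 and 0.003 m), for 1 s.
3. the gauge is pressed down on the yellow cartridge's valve, rim within 3 mm of the shoulder, rod out (tip at least 102 mm above the shoulder), for one second (z of gauge_tip in the frame of cart_yellow_valve above 0.102 m and horizontal distance between gauge_mouth and cart_yellow_valve below 0.012 m and z of gauge_mouth in the frame of cart_yellow_valve between -0.004 and 0.003 m), for 1 s.
4. the gauge is pressed down on the green cartridge's valve, rim within 3 mm of the shoulder, rod out (tip at least 102 mm above the shoulder), for one second (z of gauge_tip in the frame of cart_green_valve above 0.102 m and horizontal distance between gauge_mouth and cart_green_valve below 0.012 m and z of gauge_mouth in the frame of cart_green_valve between -0.004 and 0.003 m), for 1 s.
5. the gauge is pressed down on the blue cartridge's valve, rim within 3 mm of the shoulder, rod out (tip at least 102 mm above the shoulder), for one second (z of gauge_tip in the frame of cart_blue_valve above 0.102 m and horizontal distance between gauge_mouth and cart_blue_valve below 0.012 m and z of gauge_mouth in the frame of cart_blue_valve between -0.004 and 0.003 m), for 1 s.
6. the gauge hangs by its handle on the hook, let go (x of gauge_eye in the frame of hook_seat between -0.036 and 0.052 m and y of gauge_eye in the frame of hook_seat between -0.022 and 0.022 m and z of gauge_eye in the frame of hook_seat between -0.025 and 0.015 m and contact force between gauge and hook above 0.4 N and linear speed of gauge below 0.05 m/s and angle between gauge_mid's own z axis and vertical below 1 rad and contact force between gauge and the fingers below 0.1 N), for 0.3 s.
At the end, for the whole second after the job is handed in: The gauge hangs at rest from the hook's bar by its handle (bar within about 2 cm of the handle's top corner), let go; the store's door is shut to within 0.08 rad; the cartridges stand upright (within 0.15 rad) (all of step 6 and value of joint door below 0.08 rad and angle between each of cart_red_valve, cart_yellow_valve, cart_green_valve, cart_blue_valve's own z axis and vertical below 0.15 rad); the robot touches nothing.
It fails at once if a bystander (mouse, mug, servo, block, wheel) is displaced by more than 3 cm (distance of any of mouse, mug, servo, block, wheel from where it was at the start of the episode above 0.03 m).
It fails at once if a cartridge is knocked over (angle between any of cart_red_valve, cart_yellow_valve, cart_green_valve, cart_blue_valve's own z axis and vertical above 0.8 rad).
Of cart_red, cart_yellow, cart_green, cart_blue only 3 to 4 are there at a start; the rules pass over those that are not, and their reading is None.
At some moment in a run one of cart_red, cart_yellow, cart_green, cart_blue may be knocked a few centimetres aside while the robot is not near it.
It also fails if it takes over 192 s, if anything falls off the work surface, if the arm or the gripper's body presses on something with over 40 N, if the wrist force passes 120 N, or if a joint passes its speed limit or range.

## Working session

There is one attempt and no reset: what is moved stays moved. The work goes in short steps, each a Python script; the robot and the scene stay as the last script left them, time stands still between calls to the robot, and variables do not carry over. Pictures are saved under pics/ and viewed, and the job is handed in when it is done.

```bash
ls; mkdir -p pics
cat > h.py <<'E'
import numpy as np, cv2
from plant import bot
def save(img,name): cv2.imwrite('pics/'+name,cv2.cvtColor(np.ascontiguousarray(img),cv2.COLOR_RGB2BGR))
E
python3 - <<'E'
from h import *
import pickle
s=bot.get_state();print(s, bot.grip_point_offset)
d={}
for n in ['scene','side','wrist']:
    c=bot.capture(n);save(c['color'],n+'0.png');d[n]=c
    print(n,{k:np.round(v,3).tolist() for k,v in c.items() if k!='color'})
d['state']=s
pickle.dump(d,open('c0.pkl','wb'))
E
```

```text
pics
{'time_s': 0.0, 'joint_pos': array([ 5.83862166e+01,  1.58471552e+01,  8.62960744e+01,  6.83519861e-04,
        7.79610907e+01, -6.93493281e+00]), 'joint_vel': array([-0.01590377,  0.03193178,  0.0962009 ,  0.07923959, -0.1154667 ,
        0.01616487]), 'effort': array([-7.58030455e-04, -4.04580259e+01, -2.37230319e+01,  6.98551722e-02,
        3.44320654e-02, -1.62935344e-04]), 'eef_pos': array([239.79651229, 521.976875  , 204.60345215]), 'tcp_rot': array([[-9.08661206e-01,  4.17533091e-01, -9.64346746e-04],
       [ 4.17534141e-01,  9.08659923e-01, -1.54442093e-03],
       [ 2.31416397e-04, -1.80600307e-03, -9.99998342e-01]]), 'wrist_force': array([-0.27491212,  0.34051071, -0.30618011]), 'moment': array([-0.02913064, -0.00816772,  0.02151506]), 'grip_width': 93.87505990602749} 18.8
scene {'mtx': [[439.345, 0.0, 322.187], [0.0, 439.345, 192.976], [0.0, 0.0, 1.0]], 'dist': [0.018, 0.0, 0.0, 0.0, 0.0], 'extrinsics': [[-0.221, -0.975, 0.011, 30.473], [0.832, -0.183, 0.523, -554.234], [-0.508, 0.125, 0.852, -1281.806], [0.0, 0.0, 0.0, 1.0]]}
side {'mtx': [[486.451, 0.0, 320.522], [0.0, 486.451, 195.519], [0.0, 0.0, 1.0]], 'dist': [-0.137, 0.0, 0.0, 0.0, 0.0], 'extrinsics': [[0.809, -0.587, 0.012, -536.922], [0.433, 0.61, 0.663, -276.088], [-0.396, -0.532, 0.748, -1193.516], [0.0, 0.0, 0.0, 1.0]]}
wrist {'mtx': [[275.756, 0.0, 315.136], [0.0, 275.756, 199.224], [0.0, 0.0, 1.0]], 'dist': [-0.043, 0.0, 0.0, 0.0, 0.0], 'tool_from_camera': [[0.001, 0.959, 0.284, 82.033], [1.0, -0.001, 0.0, 0.915], [0.0, 0.284, -0.959, -177.234], [0.0, 0.0, 0.0, 1.0]]}
```

View pics/scene0.png

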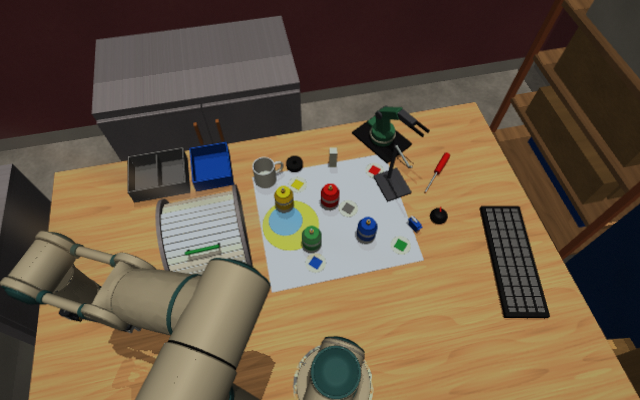

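View pics/side0.png

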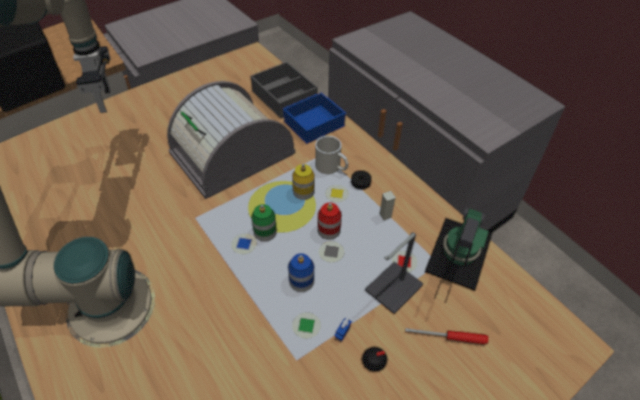

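View pics/wrist0.png

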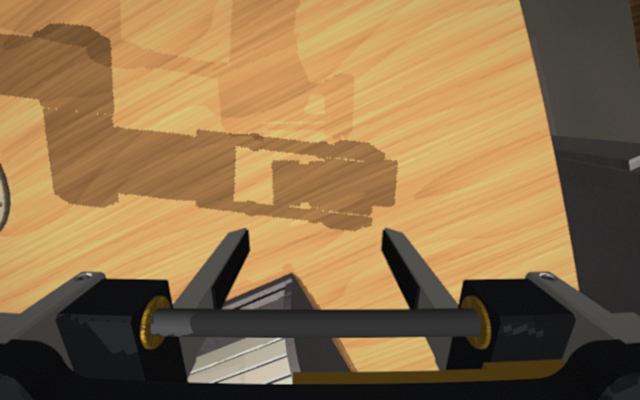

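Four cartridges are visible (red, yellow, green, blue). The store is at the left of the scene view and the hook is on the right, at about (393,180). Next I'll zoom in to measure.

```bash
cat >> h.py <<'E'
import pickle
from scipy.optimize import least_squares
def proj(c,P):
    P=np.atleast_2d(P).astype(float);E=c['extrinsics']
    q=P@E[:3,:3].T+E[:3,3]; q=q*np.array([1,-1,-1])
    return cv2.projectPoints(q.reshape(-1,1,3),np.zeros(3),np.zeros(3),c['mtx'],np.array(c['dist']))[0].reshape(-1,2)
def ray(c,uv):
    E=c['extrinsics'];n=cv2.undistortPoints(np.array([[uv]],float),c['mtx'],np.array(c['dist'])).ravel()
    d=E[:3,:3].T@np.array([n[0],-n[1],-1.]);o=-E[:3,:3].T@E[:3,3]
    return o,d/np.linalg.norm(d)
def onz(c,uv,z):
    o,d=ray(c,uv);return o+d*(z-o[2])/d[2]
def tri(obs):
    A=np.zeros((3,3));b=np.zeros(3)
    for c,uv in obs:
        o,d=ray(c,uv);M=np.eye(3)-np.outer(d,d);A+=M;b+=M@o
    p=np.linalg.solve(A,b);return p,[np.round(proj(c,p)[0]-uv,1) for c,uv in obs]
def wristcap():
    s=bot.get_state();c=bot.capture('wrist')
    T=np.eye(4);T[:3,:3]=s['tcp_rot'];T[:3,3]=s['eef_pos']
    c['extrinsics']=np.linalg.inv(T@c['tool_from_camera']);c['state']=s
    return c
def crop(img,x0,y0,w,h,name,k=4):
    save(cv2.resize(np.ascontiguousarray(img[y0:y0+h,x0:x0+w]),None,fx=k,fy=k,interpolation=cv2.INTER_CUBIC),name)
E
python3 - <<'E'
from h import *
d=pickle.load(open('c0.pkl','rb'))
crop(d['scene']['color'],245,150,190,140,'s_a.png');crop(d['side']['color'],230,150,200,150,'d_a.png')
crop(d['scene']['color'],150,170,110,110,'s_b.png',5);crop(d['side']['color'],155,70,150,130,'d_b.png',5)
E
```

```text
(no output)
```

View pics/s_a.png

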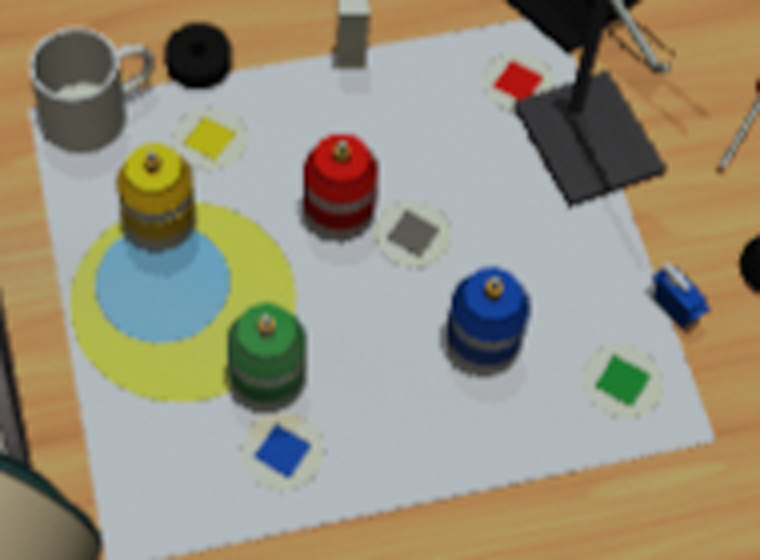

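View pics/d_a.png

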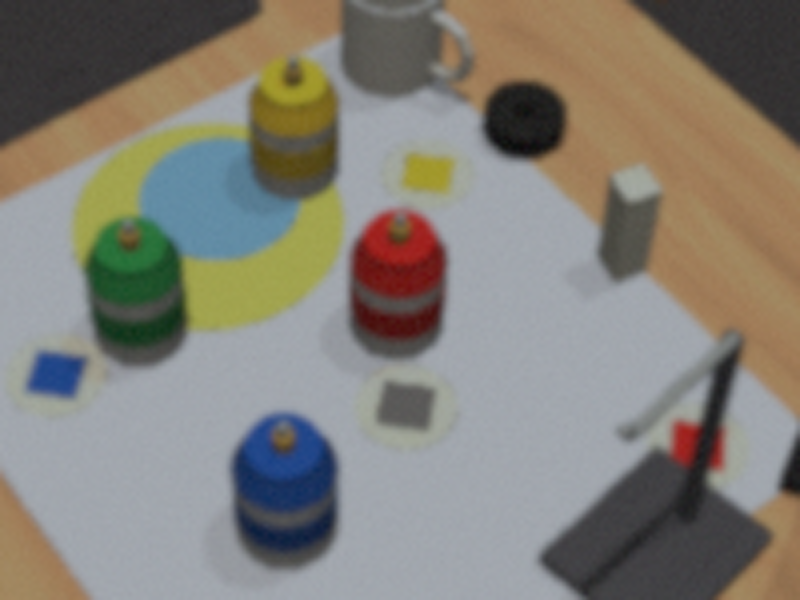

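View pics/s_b.png

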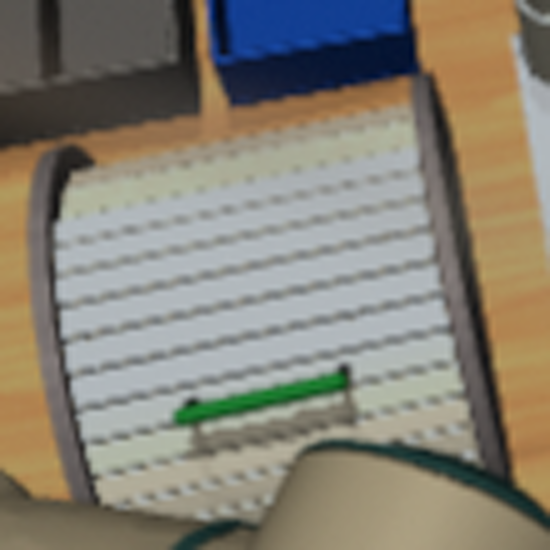

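View pics/d_b.png

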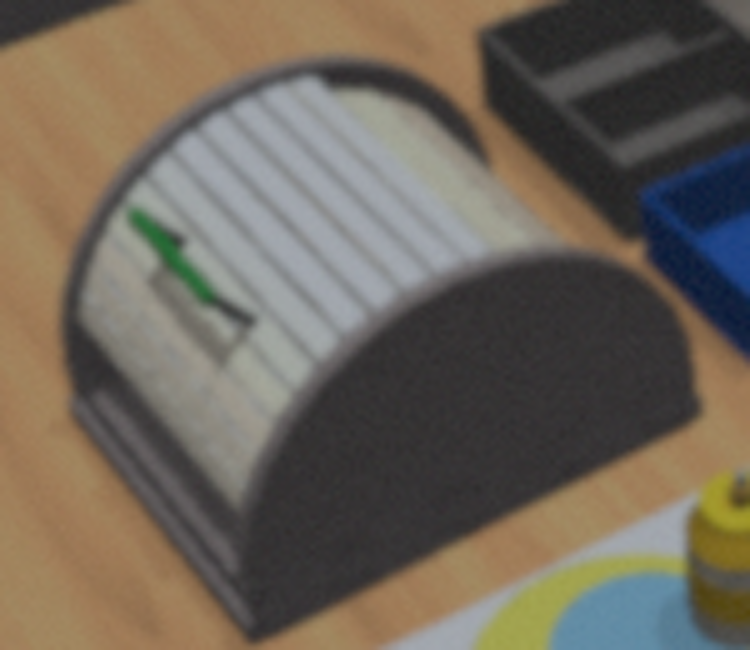

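Run:
```python
from h import *
d=pickle.load(open('c0.pkl','rb'));S,D=d['scene'],d['side']
f=lambda p,x0,y0,k:(x0+(p[0]+.5)/k-.5,y0+(p[1]+.5)/k-.5)
def T(n,a,b,k=4,o1=(245,150),o2=(230,150)):
    p,e=tri([(S,f(a,*o1,k)),(D,f(b,*o2,k))]);print(n,np.round(p,1),e)
for n,a,b in [('y',(152,158),(293,65)),('r',(341,147),(400,217)),('g',(266,320),(128,228)),('b',(494,285),(284,430))]: T(n,a,b)
B=dict(k=5,o1=(150,170),o2=(155,70))
T('barL',(178,416),(133,212),**B);T('barR',(349,380),(213,301),**B)
# store: wall corners
print('side wall front bottom R z0',onz(D,f((253,638),155,70,5),0),'rear R',onz(D,f((697,408),155,70,5),0),'front L',onz(D,f((77,408),155,70,5),0))
T('wall top R?',(430,80),(600,250),**B)
crop(S['color'],355,100,85,75,'s_h.png',8);crop(D['color'],365,215,90,75,'d_h.png',8)
```

```text
y [621.6  30.4 107.8] [array([-0.1, -0.2]), array([-0.2,  0.2])]
r [ 596.4 -129.5  111.2] [array([-0.1, -0.4]), array([-0.3,  0.4])]
g [447.6 -32.4 109.7] [array([-0., -0.]), array([-0.,  0.])]
b [ 440.8 -221.8  107.3] [array([-0.1, -0.3]), array([-0.3,  0.3])]
barL [411.5 349.2 193.7] [array([0., 0.]), array([ 0., -0.])]
barR [414.7 250.6 191.7] [array([-0.1, -0.2]), array([-0.2,  0.2])]
side wall front bottom R z0 [370.59299532 181.07062941   0.        ] rear R [697.01657919 192.58392317   0.        ] front L [366.78728045 429.44676951   0.        ]
wall top R? [626.1 180.1 173.5] [array([-0.1, -0.2]), array([-0.2,  0.2])]
```

View pics/s_h.png

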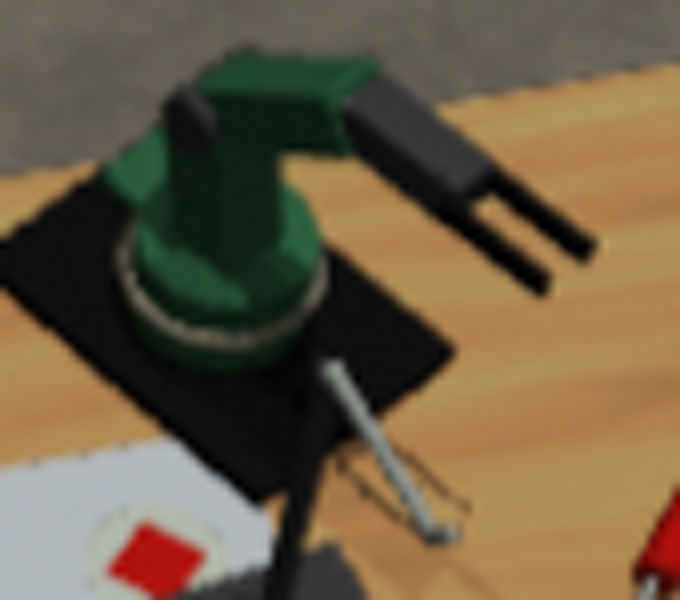

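View pics/d_h.png

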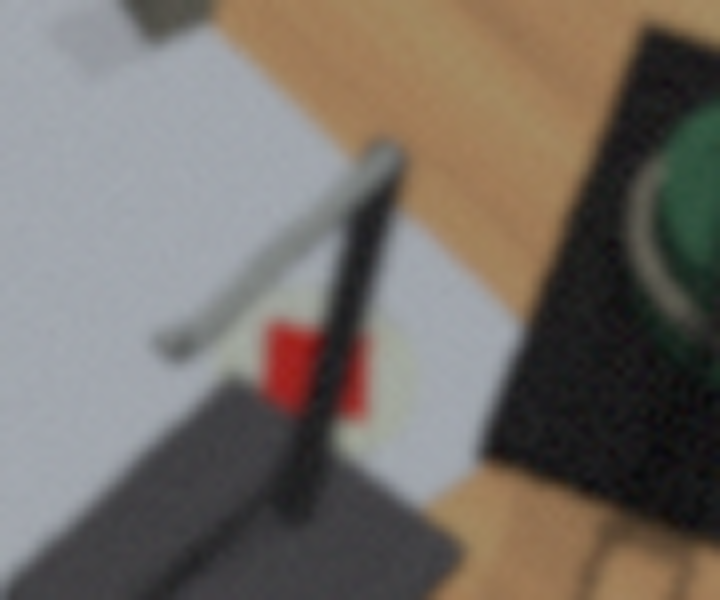

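```bash
cat >> h.py <<'E'
PH=np.deg2rad(1.8); A0=np.array([530.,303.,40.])
def sframe(ph=None):
    ph=PH if ph is None else ph
    return np.array([np.cos(ph),np.sin(ph),0]),np.array([-np.sin(ph),np.cos(ph),0]),np.array([0,0,1.])
def drot(t,sg):
    ex,ey,ez=sframe();t=np.deg2rad(t)
    z=ex*np.sin(t)-ez*np.cos(t);y=sg*(ex*np.cos(t)+ez*np.sin(t));return np.column_stack([np.cross(y,z),y,z])
def barpos(phi,r=192.):
    ex,ey,ez=sframe();p=np.deg2rad(phi);return A0-ex*r*np.cos(p)+ez*r*np.sin(p)
E
python3 - <<'E'
from h import *
d=pickle.load(open('c0.pkl','rb'));S,D=d['scene'],d['side']
f=lambda p,x0,y0,k:(x0+(p[0]+.5)/k-.5,y0+(p[1]+.5)/k-.5)
s=f((330,368),355,100,8),f((430,535),355,100,8),f((455,535),355,100,8)
dd=f((388,150),365,215,8),f((195,340),365,215,8),f((165,345),365,215,8)
for a,b in zip(s,dd):
    print(tri([(S,a),(D,b)]), onz(S,a,200),onz(D,b,200))
for phi,t in [(53,37),(90,0),(127,-20),(127,-10)]:
    for sg in (1,-1):
        R=drot(t,sg);p=barpos(phi)+18.8*R[:,2]
        for off in (0,-60):
            print(phi,t,sg,off,bot.inverse_kinematics(p+off*R[:,2],R))
E
```

```text
(array([ 652.87725399, -370.35893997,  199.51375087]), [array([-0. , -0.2]), array([-0.2,  0.2])]) [ 651.79482399 -370.07292312  200.        ] [ 653.28075018 -370.39316154  200.        ]
(array([ 565.48849279, -385.82957885,  195.4653062 ]), [array([-0.1, -0.5]), array([-0.5,  0.6])]) [ 560.57832101 -383.80841826  200.        ] [ 564.9839641  -387.31556348  200.        ]
(array([ 550.88884771, -389.02384286,  211.80589122]), [array([0., 0.]), array([ 0., -0.])]) [ 558.37559977 -393.84787723  200.        ] [ 557.18787523 -383.72252087  200.        ]
53 37 1 0 [ 45.37636058   1.69934684 120.61736711 -43.19424041  37.30635163
  73.98313603]
53 37 1 -60 [ 49.84067405  -3.37137623 117.52711755 -38.42900119  46.05574558
  70.44985462]
53 37 -1 0 [  45.37636058    1.69934684  120.61736711  -43.19424041   37.30635163
 -106.01686397]
53 37 -1 -60 [  49.84067405   -3.37137623  117.52711755  -38.42900119   46.05574558
 -109.55014538]
90 0 1 0 [ 2.32291706e+01  1.86569408e+01  8.09564087e+01 -2.54444375e-14
  8.03866505e+01  2.14291706e+01]
90 0 1 -60 [ 2.32291706e+01  1.73402062e+01  7.45622403e+01 -2.54444375e-14
  8.80975535e+01  2.14291706e+01]
90 0 -1 0 None
90 0 -1 -60 None
127 -20 1 0 [ 17.12367129  40.6759536   50.89241266   5.44424451 107.69909659
  16.09901139]
127 -20 1 -60 [ 16.75780996  42.28673913  40.06197751   5.68149527 116.91083057
  16.67094825]
127 -20 -1 0 None
127 -20 -1 -60 None
127 -10 1 0 [18.35341055 34.50660793 60.43960813  2.84514336 94.64149041 16.54581654]
127 -10 1 -60 [ 18.13561453  34.5368137   52.31815311   2.87013443 102.73354151
  16.73352162]
127 -10 -1 0 None
127 -10 -1 -60 None
```

Run:
```python
from h import *
R=drot(35,1);p=barpos(53)+18.8*R[:,2]-70*R[:,2]
print(p,bot.inverse_kinematics(p,R))
bot.movep(p,R);bot.move_gripper(50,10)
c=wristcap();pickle.dump(c,open('w1.pkl','wb'));save(c['color'],'w1.png');print(bot.get_state()['time_s'],bot.get_state()['eef_pos'],bot.get_state()['wrist_force'])
c=bot.capture('scene');crop(c['color'],150,170,110,110,'s1.png',5)
```

```text
[385.15590911 298.44809106 235.2786026 ] [ 48.99846264  -4.02503432 115.43109329 -34.15022514  48.56202636
  65.67106111]
2.1833 [385.1387246  298.41663081 235.28656211] [ 0.41450303 -0.5216269  -0.75116773]
```

View pics/w1.png

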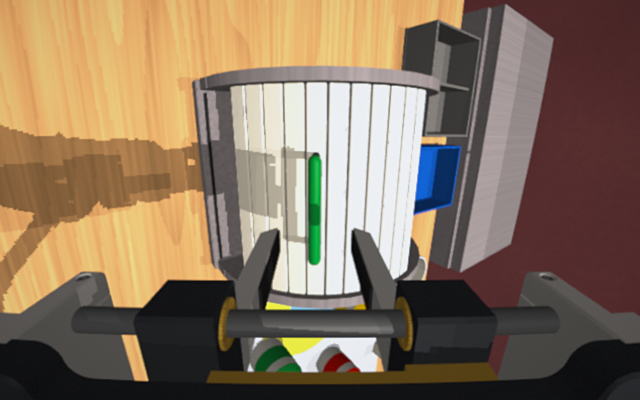

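View pics/s1.png

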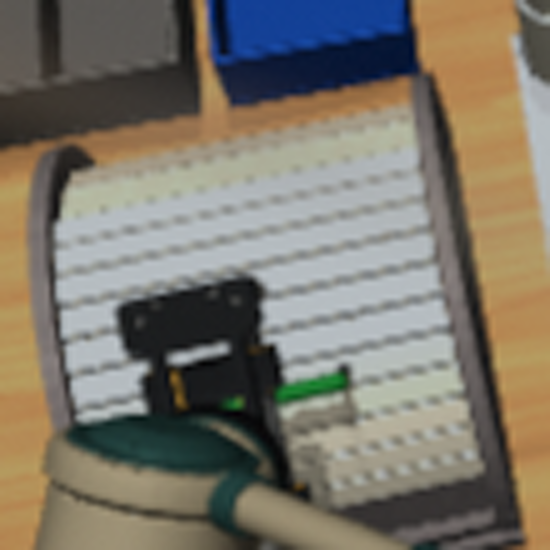

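Run:
```python
from h import *
c=pickle.load(open('w1.pkl','rb'));d=pickle.load(open('c0.pkl','rb'))
ex,ey,ez=sframe()
for phi in (41,47,53):
    print(phi,barpos(phi),proj(c,[barpos(phi),barpos(phi)+50*ey,barpos(phi)-50*ey]).round(0).tolist())
f=lambda p,x0,y0,k:(x0+(p[0]+.5)/k-.5,y0+(p[1]+.5)/k-.5)
S,D=d['scene'],d['side']
for n,w,a,b in (('L',(316,155),(178,416),(133,212)),('R',(315,263),(349,380),(213,301))):
    print(n,tri([(c,w),(S,f(a,150,170,5)),(D,f(b,155,70,5))]))
# store wall corners at the base
print('front L base',onz(c,(194,83),40), 'tops')
```

```text
41 [385.16726209 298.44844785 165.96333357] [[271.0, 214.0], [268.0, 159.0], [273.0, 264.0]]
47 [399.12092767 298.88695945 180.41991071] [[293.0, 216.0], [291.0, 159.0], [294.0, 266.0]]
53 [414.50853176 299.37053439 193.33801793] [[315.0, 217.0], [315.0, 160.0], [315.0, 267.0]]
L (array([413.10877327, 351.52662239, 191.77184267]), [array([-1.6,  1.9]), array([-0.7, -0.1]), array([ 0.3, -0.1])])
R (array([415.91597297, 251.56636939, 190.83407711]), [array([-1.5,  0.8]), array([-0.4, -0.4]), array([0.1, 0.1])])
front L base [355.5025268  418.68936481  40.        ] tops
```

The bar's middle is at about (414.5, 301.5, 191.5), so the door starts around 0.19 rad open. I'll pinch it there.

```bash
sed -i 's/A0=np.array(.*/A0=np.array([532.,305.,40.])/' h.py
python3 - <<'E'
from h import *
R=drot(35,1);p=barpos(52)+17*R[:,2]
print(barpos(52));bot.servo_line(p,R,rate=100);bot.move_gripper(5,8)
s=bot.get_state();print(s['time_s'],s['grip_width'],s['wrist_force'])
c=wristcap();save(c['color'],'w2.png')
E
```

```text
[413.85132476 301.2870283  191.29806469]
3.75 11.82870490452964 [-1.39348354 -0.41802609  0.81796779]
```

View pics/w2.png

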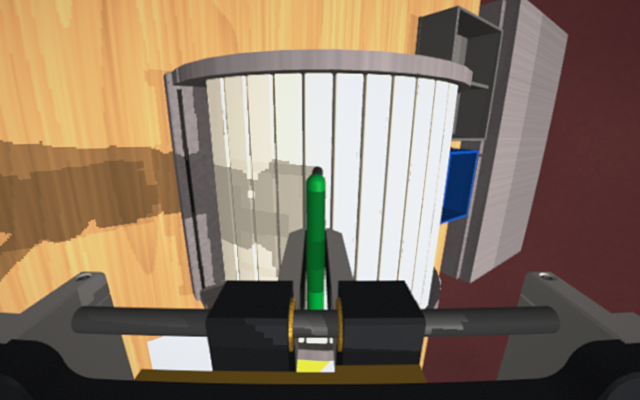

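Width is 11.8 mm, so the bar is gripped. Now rolling the door up.

Run:
```python
from h import *
for phi in list(np.arange(60,127,8))+[126.5]:
    t=np.interp(phi,[52,110,127],[35,-5,-18])
    R=drot(t,1);p=barpos(phi)+17*R[:,2]
    bot.servo_line(p,R,rate=130)
    s=bot.get_state();print(phi,round(s['time_s'],2),round(s['grip_width'],1),s['wrist_force'].round(1),(s['eef_pos']-p).round(1))
    if np.linalg.norm(s['wrist_force'])>30: break
```

```text
60 4.19 11.4 [ 1.4  0.1 -0.5] [ 1.1 -0.3  0.4]
68 4.53 11.4 [ 3.  -0.1 -0.1] [ 0.8 -0.2 -0. ]
76 4.88 11.8 [ 3.5 -1.4 -1.9] [ 0.2 -0.4 -0.6]
84 5.22 11.5 [ 1.6 -3.2 -3.2] [-0.4 -0.6 -1. ]
92 5.56 11.0 [ 2.9 -2.9 -6.5] [-0.8 -0.7 -1.2]
100 5.9 12.1 [ 1.2 -4.3 -7.7] [-1.  -0.7 -1.1]
108 6.24 11.3 [ 0.  -4.3 -8.7] [-1.1 -0.1 -0.8]
116 6.58 11.6 [-1.6 -0.  -9.2] [-0.7  1.2 -0.2]
124 6.92 11.6 [-1.6  3.3 -7. ] [0.  2.1 0.5]
126.5 7.17 11.5 [-3.5  2.2 -1.4] [-1.9  1.6  2. ]
```

Run:
```python
from h import *
import pickle
bot.move_gripper(32)
s=bot.get_state();R=s['tcp_rot']
bot.servo_line(s['eef_pos']-90*R[:,2],rate=200)
R=drot(0,1)
bot.movep([430,300,330],R);bot.move_gripper(80)
c=wristcap();pickle.dump(c,open('w3.pkl','wb'));save(c['color'],'w3.png')
d=bot.capture('side');pickle.dump(d,open('d3.pkl','wb'));crop(d['color'],155,60,150,130,'d3.png',5)
print(bot.get_state()['time_s'],bot.get_state()['wrist_force'])
```

```text
10.275 [-0.13621012  1.95520127 -0.21590853]
```

View pics/w3.png

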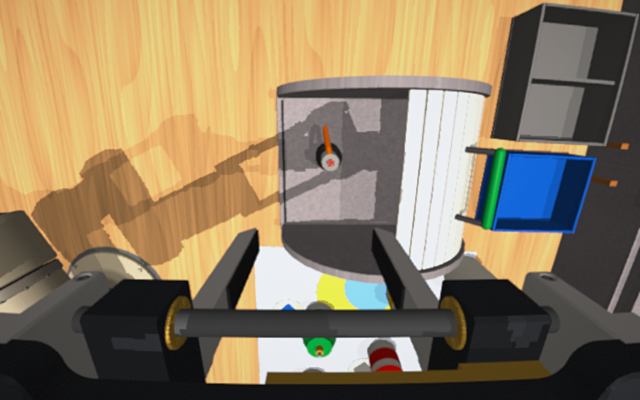

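View pics/d3.png

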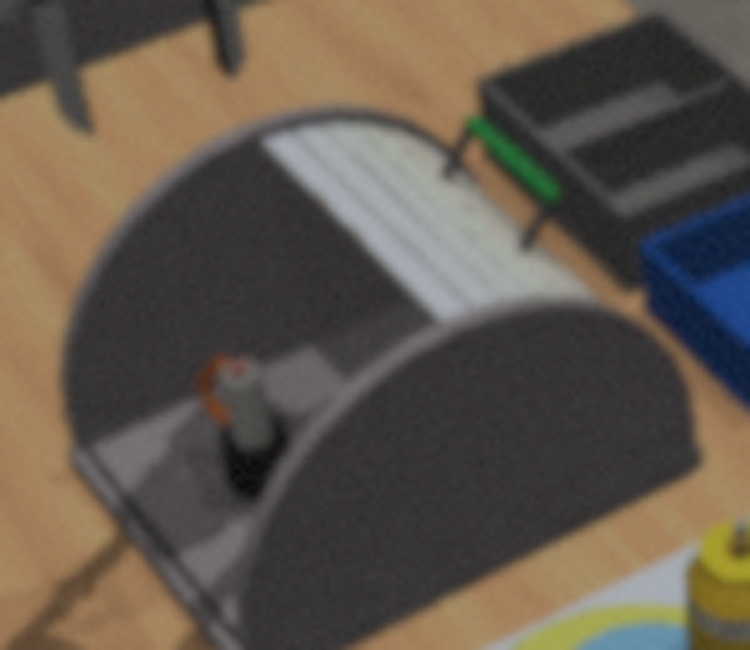

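Run:
```python
from h import *
c=pickle.load(open('w3.pkl','rb'));D=pickle.load(open('d3.pkl','rb'))
crop(c['color'],295,110,70,70,'w3z.png',8);crop(D['color'],190,120,40,50,'d3z.png',12)
print(tri([(c,(330.5,162)),(D,(155+(238.5)/5-.5,60+(367)/5-.5))]))
print(onz(c,(330.5,162),114))
```

```text
(array([452.40120512, 322.68214893, 110.71273901]), [array([-0.3, -0.1]), array([ 0.1, -0. ])])
[452.57767671 323.08761587 114.        ]
```

View pics/w3z.png

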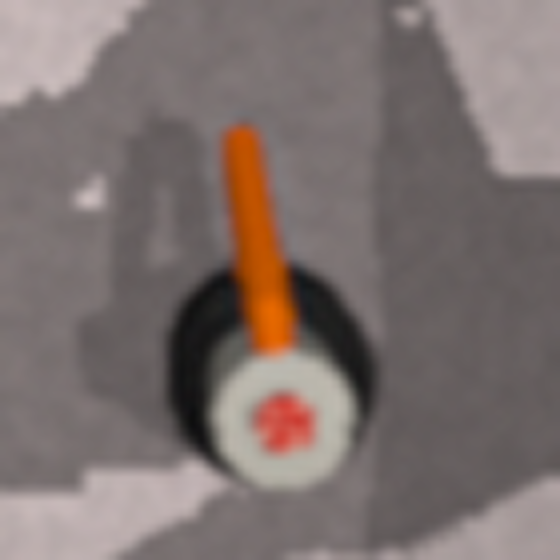

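View pics/d3z.png

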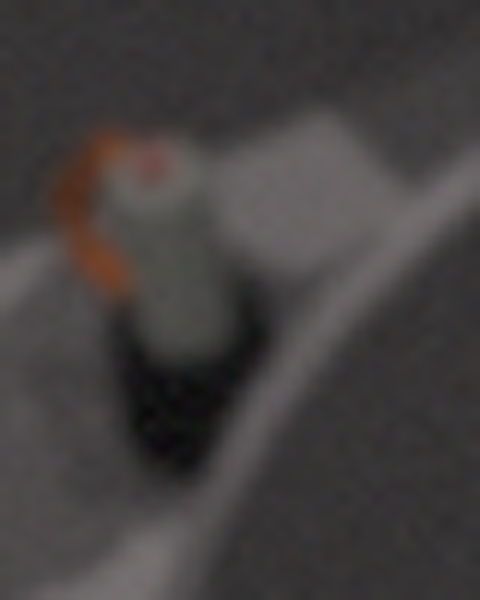

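Run:
```python
from h import *
c=pickle.load(open('w3.pkl','rb'))
f=lambda p:(295+(p[0]+.5)/8-.5,110+(p[1]+.5)/8-.5)
t=onz(c,f((285,423)),114.)
for p,z in (((243,130),72+4),((256,220),72+12)):
    h=onz(c,f(p),z);v=h-t;print(t.round(1),h.round(1),np.linalg.norm(v[:2]),np.degrees(np.arctan2(v[1],v[0])))
for yaw in (96,100,104,108):
    a=np.deg2rad(yaw);u=np.array([np.cos(a),np.sin(a),0]);b=t-[0,0,94]
    L=[(10,86),(20,86),(48,52)];P=[b+u*y+[0,0,zz] for y,zz in L]
    print(yaw,[( (q[0]-295+.5)*8,(q[1]-110+.5)*8) for q in proj(c,P)])
```

```text
[452.2 322.4 114. ] [443.9 372.1  76. ] 50.33268562013923 99.49551059640618
[452.2 322.4 114. ] [446.7 355.9  84. ] 33.943593085701174 99.25300493093333
96 [(np.float64(280.01170643458045), np.float64(361.8693429089258)), (np.float64(276.773005242047), np.float64(306.35686048514935)), (np.float64(259.5114115839151), np.float64(140.72351724914972))]
100 [(np.float64(276.17912846583386), np.float64(362.28001672990695)), (np.float64(269.0565074745641), np.float64(307.18849774460045)), (np.float64(242.10546751215725), np.float64(142.6326993134678))]
104 [(np.float64(272.3814290296059), np.float64(362.95736555609005)), (np.float64(261.41163346762323), np.float64(308.5605952784058)), (np.float64(224.87042994991407), np.float64(145.7846669030614))]
108 [(np.float64(268.63747311953875), np.float64(363.8979628090958)), (np.float64(253.87709868212232), np.float64(310.4659523690368)), (np.float64(207.89769793169626), np.float64(150.16139783614562))]
```

Run:
```python
from h import *
c=pickle.load(open('w3.pkl','rb'))
crop(c['color'],370,70,120,210,'w3e.png',3)
for uv in [(408,95),(403,160),(397,232)]:
    print(uv,[onz(c,uv,z).round(1) for z in (180,190,200)])
D=pickle.load(open('d3.pkl','rb'))
for p in [(263,140),(437,318)]:
    print([onz(D,(155+p[0]/5,60+p[1]/5),z).round(1) for z in (180,190,200)])
print(tri([(c,(408,95)),(D,(155+263/5,60+140/5))]),tri([(c,(397,232)),(D,(155+437/5,60+318/5))]))
# bar now
print(tri([(c,(500,152)),(D,(155+475/5,60+124/5))]),tri([(c,(488,227)),(D,(155+556/5,60+195/5))]))
```

```text
(408, 95) [array([532.2, 411.9, 180. ]), array([529. , 411.1, 190. ]), array([525.9, 410.2, 200. ])]
(403, 160) [array([535. , 338.6, 180. ]), array([531.8, 340. , 190. ]), array([528.5, 341.3, 200. ])]
(397, 232) [array([538.7, 245.7, 180. ]), array([535.3, 249.9, 190. ]), array([531.9, 254.2, 200. ])]
[array([535. , 427.6, 180. ]), array([529.9, 414.2, 190. ]), array([524.9, 400.8, 200. ])]
[array([538.3, 212.4, 180. ]), array([533.2, 201.4, 190. ]), array([528.1, 190.4, 200. ])]
(array([528.46335403, 410.83527815, 192.47123055]), [array([0.2, 0. ]), array([-0.1,  0. ])]) (array([547.64993977, 236.12755789, 158.07870577]), [array([1.1, 0.3]), array([-0.4,  0.3])])
(array([646.39196873, 353.51874313, 187.96303304]), [array([-0.2, -0. ]), array([ 0., -0.])]) (array([649.18198423, 260.13075927, 190.09685582]), [array([-1. , -0.2]), array([ 0.2, -0.3])])
```

View pics/w3e.png

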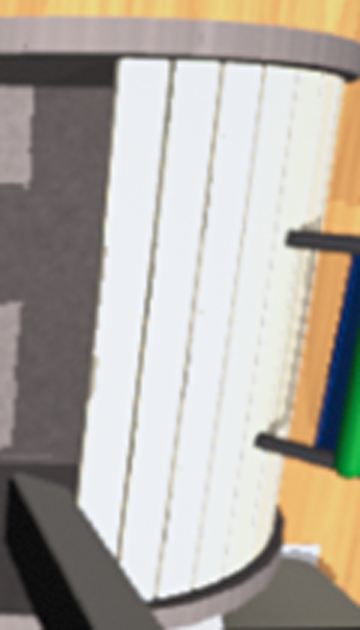

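```bash
cat >> h.py <<'E'
def grot(yaw,t=0):  # tool y = dir yaw (deg), leaning t
    a=np.deg2rad(yaw);t=np.deg2rad(t);ex=np.array([np.cos(a),np.sin(a),0]);ez=np.array([0,0,1.])
    z=ex*np.sin(t)-ez*np.cos(t);y=ex*np.cos(t)+ez*np.sin(t);return np.column_stack([np.cross(y,z),y,z])
def st(m=''):
    s=bot.get_state();print(m,round(s['time_s'],2),s['eef_pos'].round(1),s['wrist_force'].round(1),round(s['grip_width'],1));return s
E
python3 - <<'E'
from h import *
R=grot(9.5,15);gp=np.array([452.2,322.4,95.]);p=gp+18.8*R[:,2]
for off in (-130,0): print(bot.inverse_kinematics(p+off*R[:,2],R))
bot.movep(p-130*R[:,2],R);bot.servo_line(p,rate=120);st('in')
c=wristcap();save(c['color'],'w4.png')
bot.move_gripper(20,8);st('grip')
c=wristcap();save(c['color'],'w5.png')
E
```

```text
[ 33.8485131    4.89033019 102.68894648  -7.15870819  58.90086988
  27.32274519]
[ 32.14523642  14.43756095 110.882523    -8.71570879  41.11921826
  28.53586316]
in 12.13 [457.5 323.5  77.6] [0.8 0.5 0.7] 79.7
grip 12.99 [456.5 323.2  76.9] [-2.8  0.7  3. ] 33.2
```

View pics/w4.png

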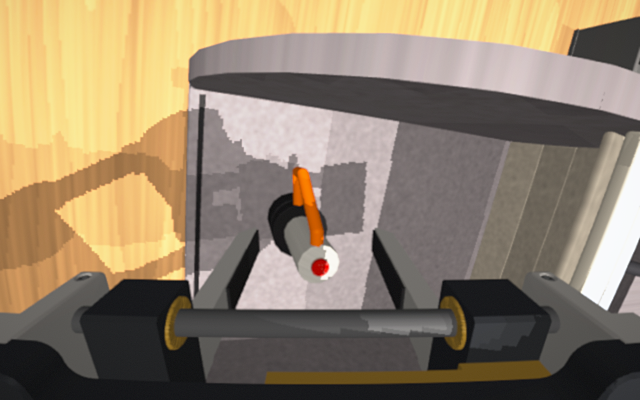

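View pics/w5.png

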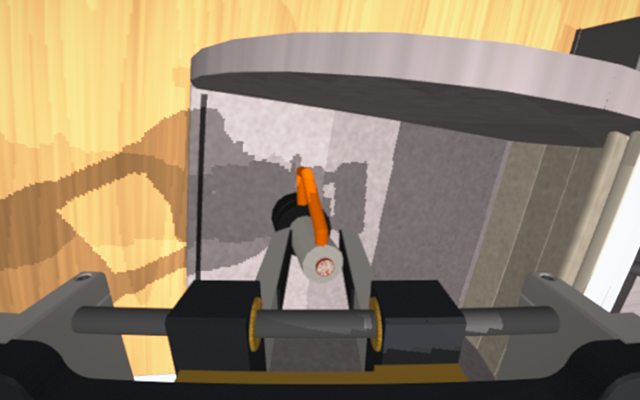

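Run:
```python
from h import *
s=bot.get_state();p=s['eef_pos']
bot.move_gripper(20,14)
a=np.deg2rad(9.5);g=np.array([np.cos(a),np.sin(a),0])
p=np.array([457.1,323.2,77.]);bot.servo_line(p+[0,0,6],rate=50);st('lift')
q=p-28*np.array([1,0.03,0])
bot.servo_line(q+[0,0,6],rate=60);bot.servo_line(q+[0,0,0],rate=30);st('down')
c=wristcap();save(c['color'],'w6.png')
```

```text
lift 13.53 [457.9 323.5  83.4] [ 0.3 -0.3 -0.1] 25.7
down 14.5 [432.1 324.3  80.3] [-2.  -0.7 16.3] 27.1
```

View pics/w6.png

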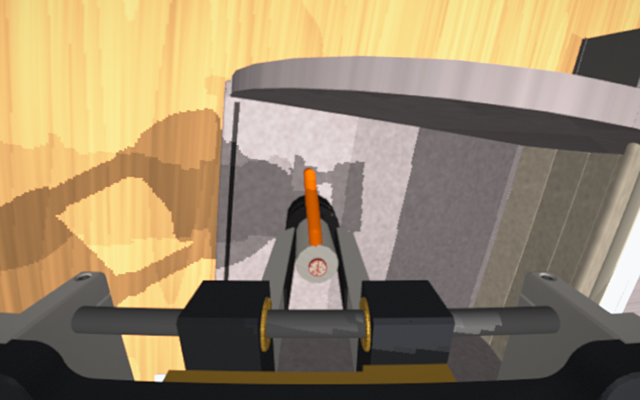

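Run:
```python
from h import *
s=bot.get_state();bot.servo_line(s['eef_pos']+[0,0,14],rate=80)
s=st('up');G=s['eef_pos']-18.8*s['tcp_rot'][:,2]; print(G)
R=grot(9.5,0);G[0]=424;G[2]+=3
bot.servo_line(G+18.8*R[:,2],R,rate=60);s=st('vert')
f0=s['wrist_force'][2];z=s['eef_pos'][2]
p=np.array([G[0],G[1],G[2]-18.8])
while p[2]>60:
    p[2]-=2;bot.servo_line(p,rate=30);s=bot.get_state()
    if s['wrist_force'][2]-f0>2.5: break
st('contact')
c=wristcap();save(c['color'],'w7.png')
```

```text
up 14.92 [431.7 324.   93.7] [-0.3 -0.4 -1.6] 25.4
[426.89543044 323.20436269 111.88929253]
vert 15.33 [423.9 322.5  94.6] [ 0.1 -1.1 -1.5] 25.7
contact 17.58 [424.2 323.3  78.5] [-1.1 -1.5  2.6] 25.6
```

View pics/w7.png

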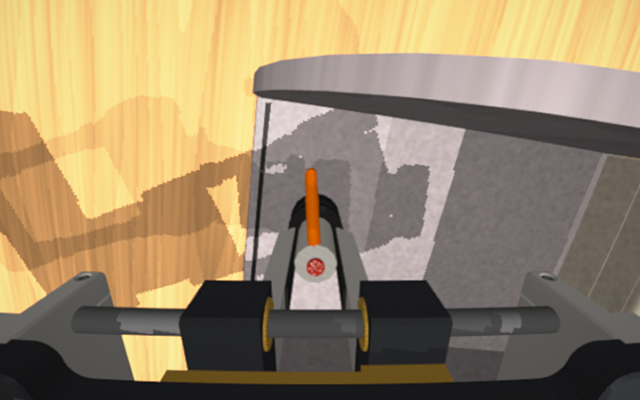

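Run:
```python
from h import *
bot.move_gripper(40);s=bot.get_state()
p=np.array([424,323,63.]);bot.servo_line(p,rate=60);bot.move_gripper(20,30);s=st('regrip')
bot.servo_line(p+[0,0,20],rate=80)
c=wristcap();pickle.dump(c,open('w8.pkl','wb'));save(c['color'],'w8.png')
print(proj(c,[s['eef_pos']+[0,0,20-43+94]]))
bot.servo_line(p+[-20,-10,200],rate=250);st('up')
```

```text
regrip 18.87 [424.2 323.1  63.2] [0.9 0.7 0.1] 25.4
[[312.59564377 282.40848954]]
up 20.19 [403.3 312.5 261.5] [ 0.7 -0.3 -2.4] 25.7
```

View pics/w8.png

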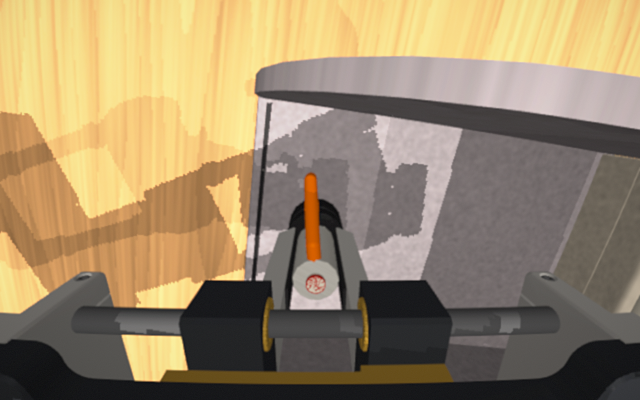

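```bash
cat >> h.py <<'E'
V0={'y':(621.6,30.4),'r':(596.4,-129.5),'g':(447.6,-32.4),'b':(440.8,-221.8)}
PX={'y':((152,158),(293,65)),'r':((341,147),(400,217)),'g':((266,320),(128,228)),'b':((494,285),(284,430))}
def match(ref,cur,uv,h=9,w=26):
    u,v=int(round(uv[0])),int(round(uv[1]));T=ref[v-h:v+h+1,u-h:u+h+1]
    y0=max(v-w-h,0);x0=max(u-w-h,0);W=cur[y0:v+w+h+1,x0:u+w+h+1]
    r=cv2.matchTemplate(np.ascontiguousarray(W),np.ascontiguousarray(T),cv2.TM_CCOEFF_NORMED);_,m,_,l=cv2.minMaxLoc(r)
    return l[0]+x0+h-u,l[1]+y0+h-v,m
def track(keys='rygb'):
    d=pickle.load(open('c0.pkl','rb'));cs={n:bot.capture(n) for n in('scene','side')}
    for k in keys:
        o=[];info=[]
        for i,(n,x0,y0) in enumerate((('scene',245,150),('side',230,150))):
            uv=(x0+(PX[k][i][0]+.5)/4-.5,y0+(PX[k][i][1]+.5)/4-.5)
            m=match(d[n]['color'],cs[n]['color'],uv);info.append((m[0],m[1],round(float(m[2]),2)));o.append((d[n],(uv[0]+m[0],uv[1]+m[1])))
        p,e=tri(o);print(k,info,p.round(1),np.round(e,1).tolist())
    return cs
E
python3 - <<'E'
from h import *
R=grot(9.5)
for k,v in V0.items(): print(k,bot.inverse_kinematics([*v,138],R))
cs=track()
bot.servo_line([596,-129,262],R,rate=350);st()
cs=track();save(cs['scene']['color'],'s9.png');save(cs['side']['color'],'d9.png')
E
```

```text
y [-3.60272373e+00  2.22536253e+01  8.63017026e+01 -2.54444375e-14
  7.14446720e+01 -1.31027237e+01]
r [-1.87803276e+01  2.12668612e+01  8.78963071e+01 -2.54444375e-14
  7.08368316e+01 -2.82803276e+01]
g [-1.30363754e+01  7.93086977e+00  1.06978524e+02 -2.54444375e-14
  6.50906065e+01 -2.25363754e+01]
b [-3.47953504e+01  1.16893243e+01  1.02096214e+02 -2.54444375e-14
  6.62144614e+01 -4.42953504e+01]
r [(0, 0, 1.0), (0, 0, 1.0)] [ 596.4 -129.5  111.2] [[-0.1, -0.4], [-0.3, 0.4]]
y [(0, 0, 1.0), (0, 0, 1.0)] [621.6  30.4 107.8] [[-0.1, -0.2], [-0.2, 0.2]]
g [(0, 0, 1.0), (0, 0, 1.0)] [447.6 -32.4 109.7] [[-0.0, -0.0], [-0.0, 0.0]]
b [(0, 0, 1.0), (0, 0, 1.0)] [ 440.8 -221.8  107.3] [[-0.1, -0.3], [-0.3, 0.3]]
 21.82 [ 595.4 -127.3  262.2] [-0.1  0.3 -0.9] 25.3
r [(-13, 10, 0.76), (0, -1, 0.91)] [620.5 -86.2  44. ] [[-0.9, -3.7], [-3.2, 3.6]]
y [(3, 2, 0.62), (0, 0, 1.0)] [612.5  22.3 114.7] [[-0.4, -1.5], [-1.2, 1.4]]
g [(-21, -19, 0.78), (0, 0, 0.97)] [501.1  12.5  81.2] [[4.6, 11.4], [8.9, -12.0]]
b [(0, 0, 1.0), (0, 0, 0.99)] [ 440.8 -221.8  107.3] [[-0.1, -0.3], [-0.3, 0.3]]
```

View pics/s9.png

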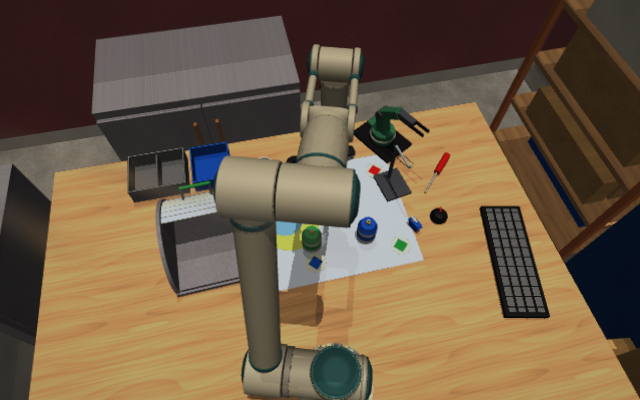

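View pics/d9.png

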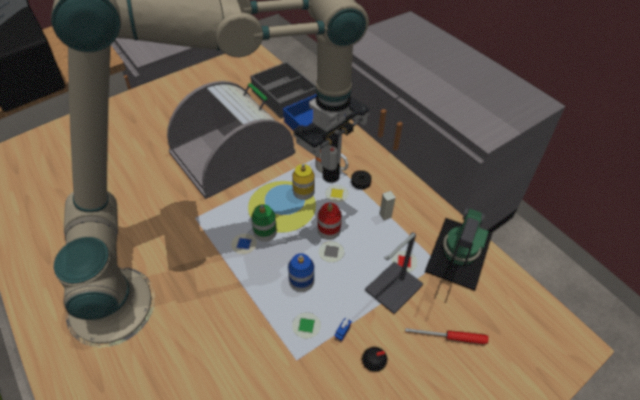

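```bash
cat >> h.py <<'E'
def press(x,y,name,zoff=0):
    R=grot(9.5);bot.servo_line([x,y,178],R,rate=200);bot.sleep(.15);f0=st('above')['wrist_force'][2]
    bot.servo_line([x,y,150+zoff],rate=80);z=150.+zoff;log=[]
    while z>128+zoff:
        z-=1.5;bot.servo_line([x,y,z],rate=25);s=bot.get_state();f=s['wrist_force'][2]-f0;log.append((round(s['eef_pos'][2],1),round(f,1)))
        if f>15: break
    print(log)
    bot.sleep(1.2);c=wristcap();save(c['color'],name+'.png');st('hold')
    d=bot.capture('side');save(d['color'],name+'_side.png')
    bot.sleep(1.2);st('end')
    bot.servo_line([x,y,190+zoff],rate=150)
    c=wristcap();save(c['color'],name+'_off.png');st('off')
E
python3 - <<'E'
from h import *
press(596.4,-129.5,'pr')
E
```

```text
above 22.63 [ 597.7 -129.7  180.1] [ 0.7  0.9 -1.4] 25.6
[(np.float64(148.8), np.float64(-0.4)), (np.float64(147.0), np.float64(-1.1)), (np.float64(145.4), np.float64(-0.8)), (np.float64(144.3), np.float64(1.9)), (np.float64(142.9), np.float64(3.5)), (np.float64(141.2), np.float64(5.0)), (np.float64(139.5), np.float64(5.1)), (np.float64(138.2), np.float64(5.2)), (np.float64(138.1), np.float64(12.8)), (np.float64(138.1), np.float64(19.3))]
hold 26.88 [ 596.7 -129.6  138.1] [-3.1  0.8 17.8] 25.5
end 28.13 [ 596.7 -129.6  138.1] [-3.6  1.5 17.8] 25.8
off 28.7 [ 595.4 -129.2  188.1] [ 0.5  0.6 -2.2] 25.6
```

View pics/pr.png

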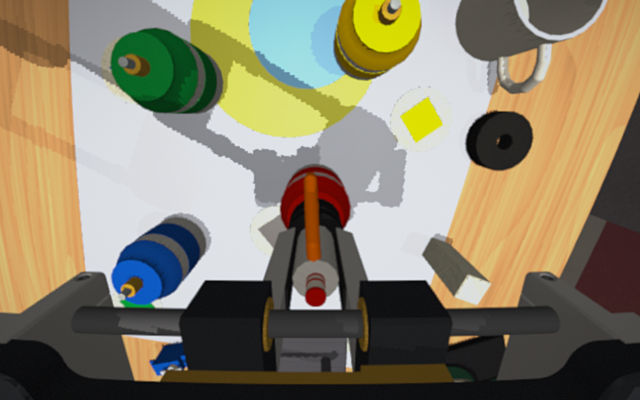

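View pics/pr_side.png

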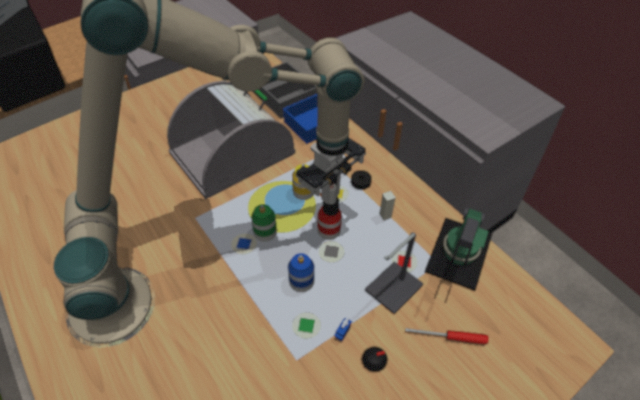

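View pics/pr_off.png

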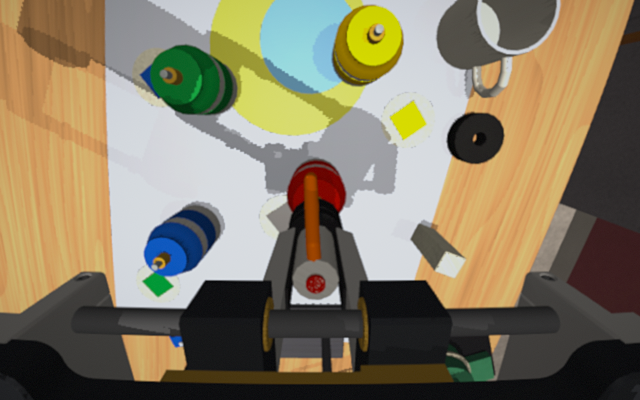

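Red is done: a hard stop at TCP z=138.1, with the rod tip out at (316,297). Next is yellow, after tracking it again.

Run:
```python
from h import *
bot.servo_line([600,-100,215],rate=250)
c=wristcap();save(c['color'],'w10.png')
for k in 'rygb': print(k,proj(c,[[*V0[k],117]]).round(0).tolist())
track()
```

```text
r [[306.0, 227.0]]
y [[360.0, 72.0]]
g [[169.0, 110.0]]
b [[161.0, 278.0]]
r [(0, 7, 0.76), (0, 0, 0.91)] [ 590.  -125.4   98.3] [[-0.9, -3.6], [-3.3, 3.6]]
y [(-2, 4, 0.62), (0, 1, 0.53)] [623.7  39.3  90.2] [[-0.4, -1.5], [-1.3, 1.4]]
g [(0, 1, 0.83), (0, 0, 0.96)] [446.7 -31.7 107.9] [[-0.2, -0.5], [-0.4, 0.5]]
b [(0, 0, 1.0), (0, 0, 1.0)] [ 440.8 -221.8  107.3] [[-0.1, -0.3], [-0.3, 0.3]]
```

View pics/w10.png

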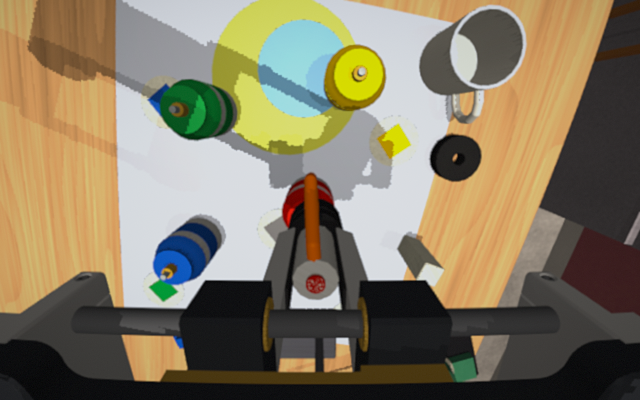

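Run:
```python
from h import *
bot.servo_line([620,20,200],rate=250)
press(621.6,30.4,'py')
```

```text
above 30.23 [622.1  29.1 178.9] [-0.3  0.8 -0.4] 25.4
[(np.float64(148.9), np.float64(-1.6)), (np.float64(147.0), np.float64(-1.7)), (np.float64(145.4), np.float64(-1.5)), (np.float64(144.3), np.float64(1.1)), (np.float64(142.9), np.float64(3.0)), (np.float64(141.2), np.float64(3.7)), (np.float64(139.4), np.float64(3.2)), (np.float64(138.1), np.float64(4.5)), (np.float64(138.1), np.float64(11.0)), (np.float64(138.1), np.float64(17.7))]
hold 34.48 [621.9  30.3 138.1] [-4.8  0.9 16.6] 25.5
end 35.73 [621.9  30.3 138.1] [-3.1 -0.2 16.9] 25.7
off 36.29 [620.5  30.5 188.1] [-0.3  0.2 -2.1] 25.5
```

View pics/py.png

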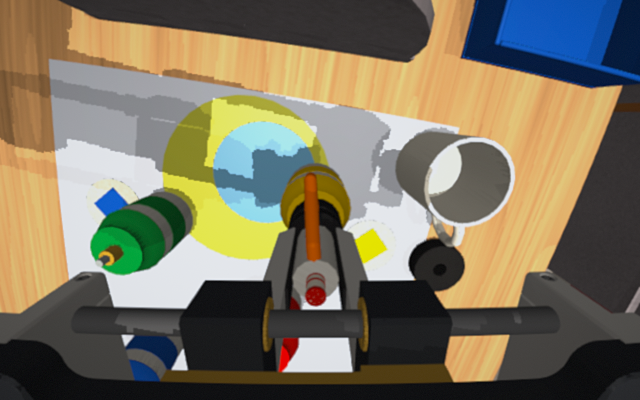

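View pics/py_off.png

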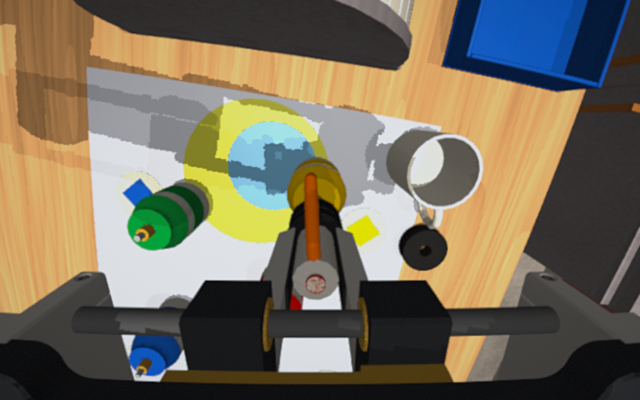

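Yellow is seated at 138.1 as well, with the rod out. Now moving toward green and checking its position.

Run:
```python
from h import *
R=grot(9.5)
bot.servo_line([450,-85,215],R,rate=250);bot.sleep(.15)
c=wristcap();save(c['color'],'w11.png');pickle.dump(c,open('w11.pkl','wb'));st()
for k in 'rygb': print(k,proj(c,[[*V0[k],117]]).round(0).tolist())
track()
```

```text
37.48 [450.8 -84.5 214.6] [-0.6 -0.1 -0.9] 25.8
r [[435.0, 259.0]]
y [[505.0, 118.0]]
g [[319.0, 151.0]]
b [[286.0, 309.0]]
r [(1, -9, 0.6), (0, 0, 1.0)] [ 600.8 -137.6  133. ] [[1.1, 3.7], [3.1, -3.9]]
y [(0, 0, 0.97), (0, 0, 1.0)] [621.6  30.4 107.8] [[-0.1, -0.2], [-0.2, 0.2]]
g [(-26, 26, 0.73), (10, -10, 0.59)] [486.6  64.3 -16.8] [[-3.0, -14.0], [-12.4, 11.5]]
b [(0, 0, 1.0), (0, 0, 1.0)] [ 440.8 -221.8  107.3] [[-0.1, -0.3], [-0.3, 0.3]]
```

View pics/w11.png

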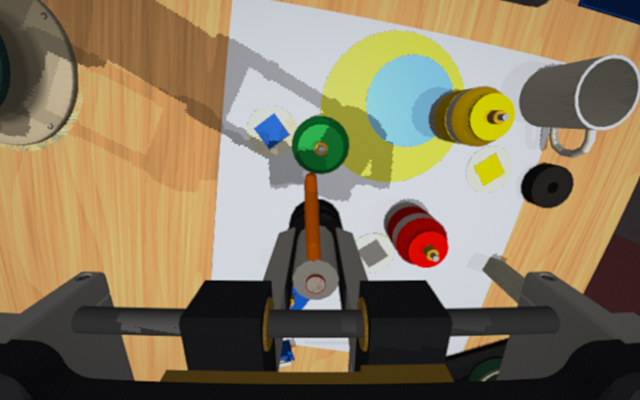

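Run:
```python
from h import *
press(447.9,-31.5,'pg')
R=grot(9.5)
bot.servo_line([447,-60,215],R,rate=250)
bot.servo_line([445,-265,215],R,rate=250);bot.sleep(.15)
c=wristcap();save(c['color'],'w12.png');pickle.dump(c,open('w12.pkl','wb'));st()
for k in 'rygb': print(k,proj(c,[[*V0[k],117]]).round(0).tolist())
track()
```

```text
above 38.2 [448.9 -32.5 178.9] [-0.1 -0.3 -2. ] 25.8
[(np.float64(148.8), np.float64(0.2)), (np.float64(147.0), np.float64(1.2)), (np.float64(145.4), np.float64(0.8)), (np.float64(144.2), np.float64(2.0)), (np.float64(142.7), np.float64(4.9)), (np.float64(141.2), np.float64(6.3)), (np.float64(139.6), np.float64(5.6)), (np.float64(138.2), np.float64(6.9)), (np.float64(138.1), np.float64(16.5))]
hold 42.2 [448.2 -31.6 138.1] [-2.6  0.4 14.9] 25.4
end 43.45 [448.2 -31.6 138.1] [-3.2  1.6 14.8] 25.5
off 44.01 [446.8 -31.3 188.5] [-0.9  0.4 -1.7] 25.1
 45.48 [ 445.1 -263.6  215.2] [ 0.1  0.5 -2.2] 25.4
r [[493.0, 94.0]]
y [[572.0, -87.0]]
g [[362.0, -57.0]]
b [[317.0, 161.0]]
r [(-21, 24, 0.71), (-21, 11, 0.64)] [582.8 -51.2  -3. ] [[-0.1, -0.4], [-0.3, 0.4]]
y [(23, 22, 0.55), (26, 10, 0.46)] [608.1 -37.5  73.8] [[-2.6, -17.4], [-16.2, 14.8]]
g [(1, 8, 0.72), (0, 0, 1.0)] [438.  -29.7  99.2] [[-1.2, -3.8], [-3.3, 3.6]]
b [(-15, 11, 0.8), (12, -8, 0.64)] [ 481.9 -180.1   24.6] [[-2.2, -8.0], [-7.7, 7.9]]
```

View pics/pg.png

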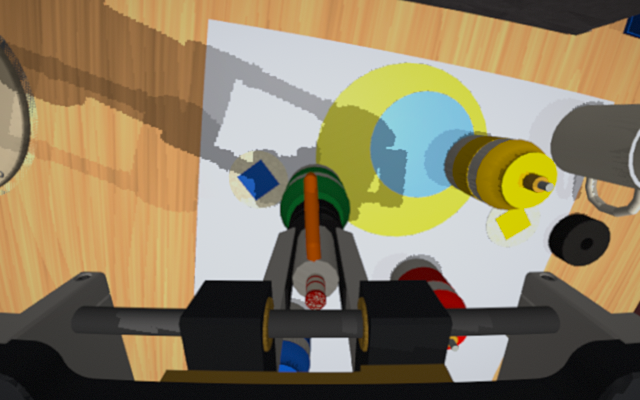

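View pics/w12.png

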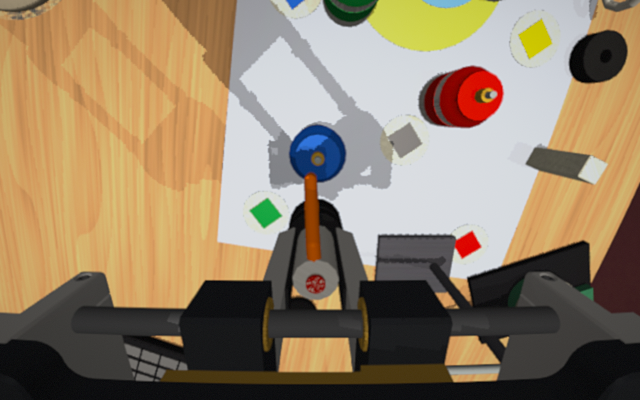

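Green is seated with the rod out. Blue shows at (318,158), about where I predicted it.

Run:
```python
from h import *
press(441.2,-220.5,'pb')
R=grot(9.5)
bot.servo_line([430,-240,260],R,rate=250)
cs=track();save(cs['scene']['color'],'s13.png')
crop(cs['scene']['color'],355,100,85,110,'s13h.png',7);st()
```

```text
above 46.17 [ 442.3 -222.   179.1] [ 0.7 -0.5 -2.1] 25.6
[(np.float64(148.9), np.float64(0.7)), (np.float64(147.0), np.float64(0.6)), (np.float64(145.4), np.float64(-0.0)), (np.float64(144.2), np.float64(1.8)), (np.float64(142.8), np.float64(4.8)), (np.float64(141.3), np.float64(7.2)), (np.float64(139.8), np.float64(7.3)), (np.float64(138.3), np.float64(7.5)), (np.float64(138.1), np.float64(14.4)), (np.float64(138.1), np.float64(23.9))]
hold 50.42 [ 441.6 -220.8  138.1] [-3.7  3.  21.9] 25.5
end 51.67 [ 441.6 -220.8  138.1] [-4.4  3.2 21.5] 25.6
off 52.23 [ 440.3 -219.9  188.4] [-0.1  0.3 -1.9] 25.7
r [(0, 0, 0.7), (0, 0, 0.99)] [ 596.4 -129.5  111.2] [[-0.1, -0.4], [-0.3, 0.4]]
y [(11, -7, 0.6), (15, -11, 0.59)] [630.9  -8.1 157.3] [[-1.2, -5.5], [-4.6, 5.1]]
g [(19, 19, 0.72), (11, -16, 0.74)] [407.8 -71.7 173.2] [[-4.0, -19.5], [-18.6, 16.4]]
b [(-26, 26, 0.79), (0, -1, 0.95)] [ 467.8 -139.9  -46. ] [[-2.4, -8.3], [-7.9, 7.9]]
 52.77 [ 428.9 -238.7  257.4] [ 0.1  0.4 -2.6] 25.6
```

View pics/pb.png

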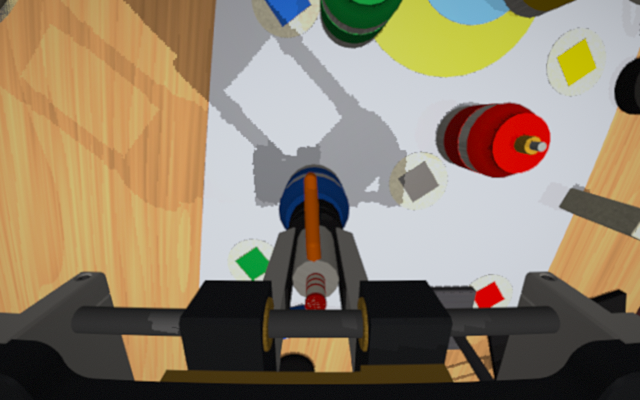

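View pics/s13.png

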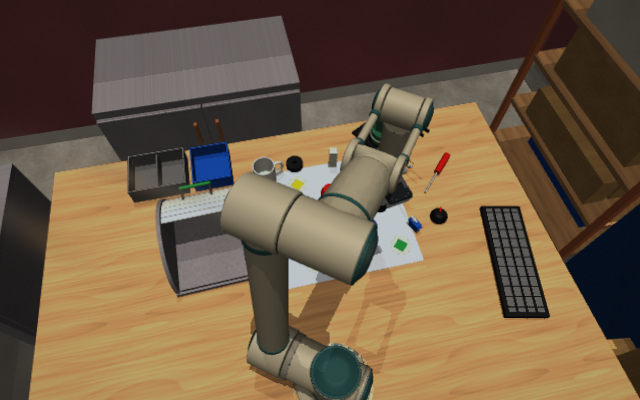

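Run:
```python
from h import *
d=pickle.load(open('c0.pkl','rb'));S,D=d['scene'],d['side']
crop(D['color'],400,200,100,90,'toy.png',8)
# scene gripper tips of toy: s_h (545,288),(590,252)
f=lambda p,x0,y0,k:(x0+(p[0]+.5)/k-.5,y0+(p[1]+.5)/k-.5)
for z in (0,100,200): print(onz(S,f((200,100),355,100,8),z).round(0),onz(S,f((590,252),355,100,8),z).round(0))
print(bot.inverse_kinematics([585,-440,300],grot(9.5)))
R=grot(9.5)
bot.servo_line([500,-430,300],R,rate=250);bot.servo_line([575,-440,300],R,rate=200);bot.sleep(.2)
c=wristcap();save(c['color'],'w14.png');pickle.dump(c,open('w14.pkl','wb'));s=st()
```

```text
[ 975. -435.    0.] [ 836. -599.    0.]
[ 892. -397.  100.] [ 762. -549.  100.]
[ 808. -359.  200.] [ 688. -499.  200.]
[-4.23884773e+01  2.87934396e+01  5.28164682e+01 -2.54444375e-14
  9.83900923e+01 -5.18884773e+01]
 54.52 [ 573.9 -439.9  300.9] [-0.5 -0.1 -1.5] 25.3
```

View pics/w14.png

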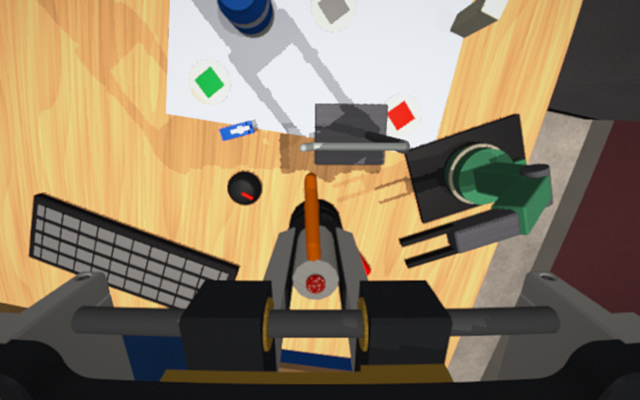

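View pics/toy.png

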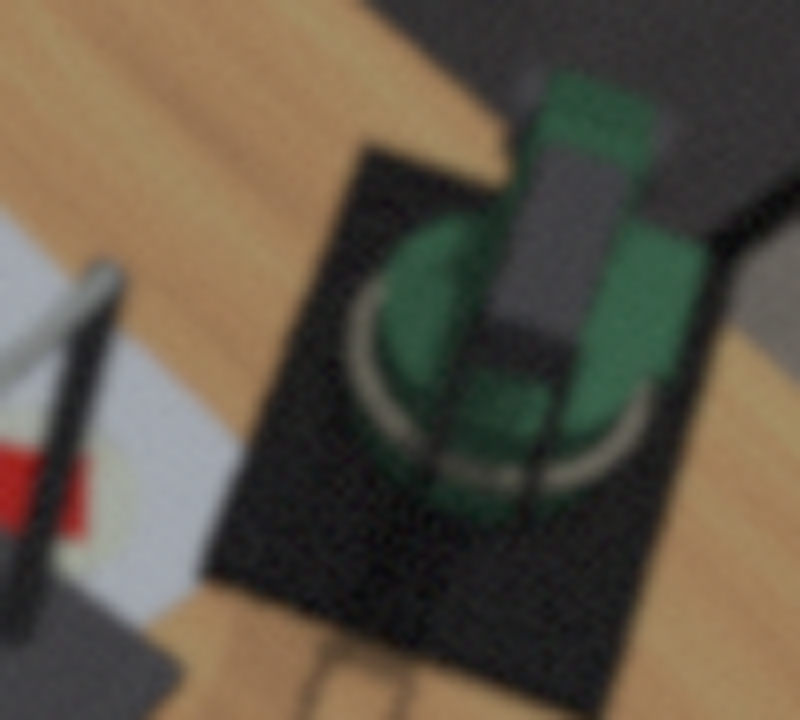

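Run:
```python
from h import *
c=pickle.load(open('w14.pkl','rb'))
d=pickle.load(open('c0.pkl','rb'));S,D=d['scene'],d['side']
f=lambda p,x0,y0,k:(x0+(p[0]+.5)/k-.5,y0+(p[1]+.5)/k-.5)
sh=lambda p:f(p,355,100,8); dh=lambda p:f(p,365,215,8); ty=lambda p:f(p,400,200,8)
print('toy',tri([(S,sh((590,252))),(D,ty((530,510))),(c,(408,263))]),tri([(S,sh((545,288))),(D,ty((430,470))),(c,(404,240))]))
print('post end',tri([(S,sh((330,368))),(D,dh((388,150))),(c,(407,147))]),onz(c,(407,147),200))
print('free',tri([(S,sh((430,535))),(D,dh((195,340))),(c,(305,147))]),onz(c,(305,147),204))
crop(c['color'],285,95,140,80,'w14h.png',5)
```

```text
toy (array([ 692.91693075, -499.64682078,  196.27381939]), [array([-0.7, -0.4]), array([-0.3,  0.5]), array([-0.9,  1.3])]) (array([ 680.21227766, -473.42142069,  195.25333243]), [array([-1. , -0.6]), array([-0.3,  0.7]), array([-1.9,  1.8])])
post end (array([ 655.20423641, -370.13371731,  197.92705583]), [array([-0.4, -0.4]), array([0.4, 0.1]), array([-2.2, -0.1])]) [ 656.76850999 -369.79262888  200.        ]
free (array([ 559.8419397 , -386.23994796,  201.95825347]), [array([ 0.9, -0.3]), array([-2. ,  0.3]), array([3.8, 0.2])]) [ 556.15867137 -386.48444659  204.        ]
```

View pics/w14h.png

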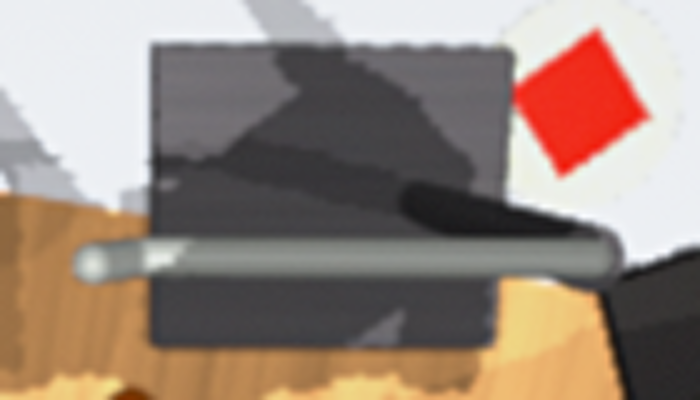

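Run:
```python
from h import *
c=pickle.load(open('w14.pkl','rb'))
a=onz(c,(315,146.4),200);b=onz(c,(405.5,146.4),200);print(a,b,np.degrees(np.arctan2(b[1]-a[1],b[0]-a[0])))
R=grot(9.5);hx=R[:,1];hy=R[:,0]
seat=np.array([601.,-379.,200.])
P=lambda s,z,dy=0:np.array([*(seat+hx*s-hy*(22+dy))[:2],z])
bot.servo_line(P(-85,230,40),R,rate=200);bot.servo_line(P(-85,192,0),R,rate=150);bot.sleep(.2);st()
c=wristcap();save(c['color'],'w15.png');pickle.dump(c,open('w15.pkl','wb'))
d=bot.capture('side');crop(d['color'],330,200,130,100,'d15.png',6)
```

```text
[ 565.82024205 -384.68044161  200.        ] [ 655.124627   -369.47315689  200.        ] 9.663969779290252
 55.82 [ 521.6 -416.   193.1] [ 0.3  0.8 -2. ] 25.8
```

View pics/w15.png

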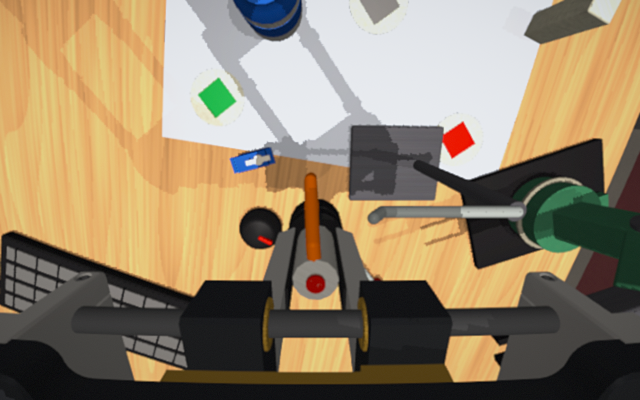

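View pics/d15.png

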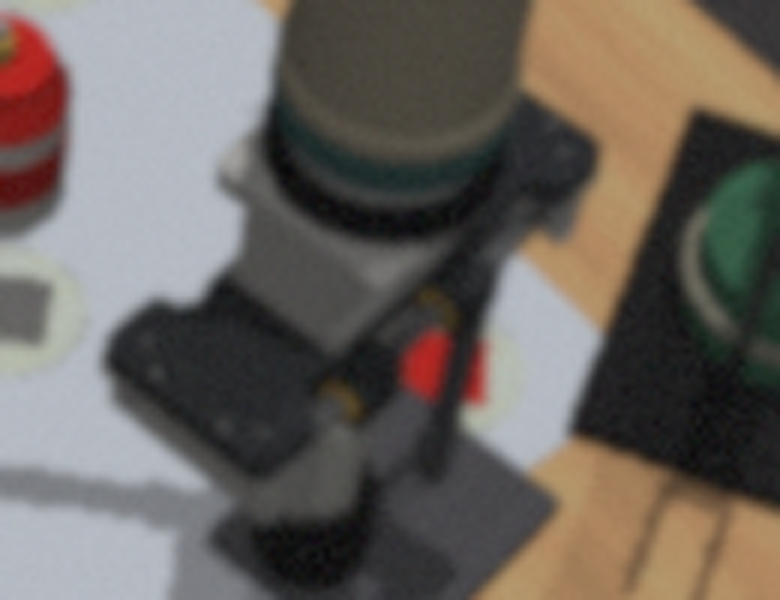

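Run:
```python
from h import *
c=pickle.load(open('w15.pkl','rb'));s=c['state'];R=s['tcp_rot'];p=s['eef_pos']
for y,h in [(0,94),(10,90),(20,90),(48,52),(52,52)]: print((y,h),proj(c,[p+R[:,0]*y-R[:,2]*(h-43)]).round(1))
# bar expected: tool x 22, height ~51 at various tool y
for q in (50,85,140): print(q,proj(c,[p+R[:,0]*22-R[:,2]*(200-p[2])+R[:,1]*q]).round(1))
# inferred hook y offset from observed bar px
for uv in [(400,212),(500,212)]:
    w=onz(c,uv,200);print(uv,w.round(1),(R.T@(w-p)).round(1))
w=onz(c,(376,217),212);print((R.T@(w-p)).round(1))
```

```text
(0, 94) [[312.4 282.6]]
(10, 90) [[312.4 261.9]]
(20, 90) [[312.4 244.7]]
(48, 52) [[312.9 176.6]]
(52, 52) [[312.9 170.3]]
50 [[389.  214.9]]
85 [[441.5 214.9]]
140 [[521.3 214.7]]
(400, 212) [ 573.9 -382.9  200. ] [24.  57.1 -6.8]
(500, 212) [ 640.7 -371.8  200. ] [ 23.9 124.8  -6.8]
[ 25.   38.7 -18.9]
```

```bash
cat >> h.py <<'E'
HR=grot(9.5);seat=np.array([601.,-379.,200.])
P=lambda s,z,dy=0:np.array([*(seat+HR[:,1]*s-HR[:,0]*(22+dy))[:2],z])
E
python3 - <<'E'
from h import *
f0=bot.get_state()['wrist_force']
bot.servo_line(P(-85,191,-1.5),HR,rate=40)
for s_ in range(-75,0,8):
    bot.servo_line(P(s_,191,-1.5),HR,rate=60);f=bot.get_state()['wrist_force']-f0
    if np.linalg.norm(f)>5: print('contact',s_,f);break
bot.sleep(.2);st();print(s_)
c=wristcap();save(c['color'],'w16.png')
d=bot.capture('side');crop(d['color'],330,200,130,100,'d16.png',6)
E
```

```text
59.23 [ 601.3 -399.7  191. ] [-0.1  0.2 -1.5] 25.5
-3
```

View pics/w16.png

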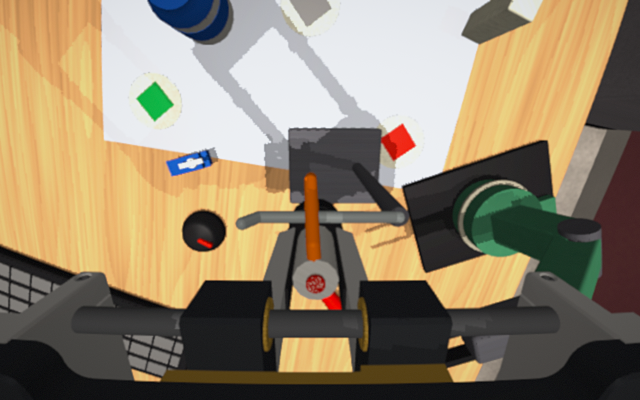

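View pics/d16.png

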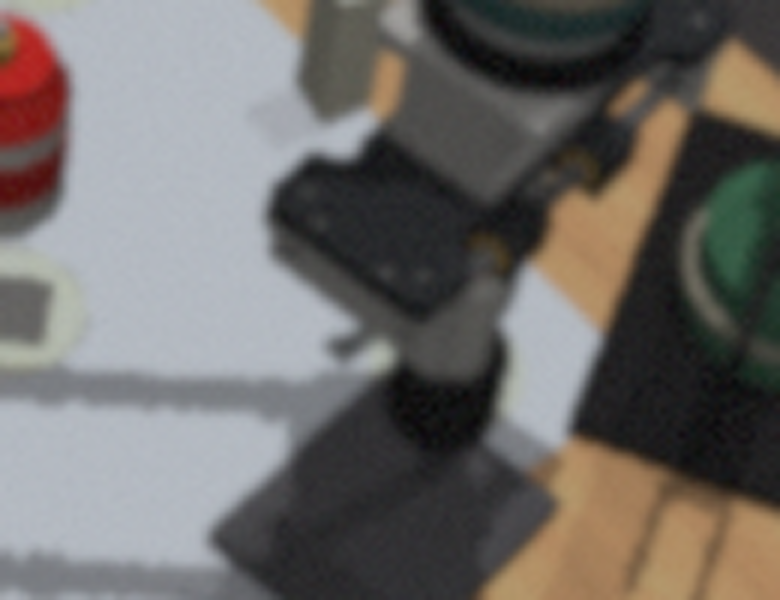

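The wrist image shows the bar passing through the handle at row 217, with no contact. Lowering now.

Run:
```python
from h import *
f0=bot.get_state()['wrist_force']
z=191;bot.servo_line(P(-3,174,-1.5),HR,rate=50);z=174
log=[]
while z>160:
    z-=1.5;bot.servo_line(P(-3,z,-1.5),HR,rate=25);f=(bot.get_state()['wrist_force']-f0);log.append((z,f.round(1).tolist()))
    if f[2]>2.5: break
print(log);st()
c=wristcap();save(c['color'],'w17.png')
```

```text
[(172.5, [-0.3, 1.7, 2.3]), (171.0, [-0.4, 3.7, 6.7])]
 60.33 [ 601.6 -399.1  172.4] [-0.9  4.   5.7] 25.9
```

View pics/w17.png

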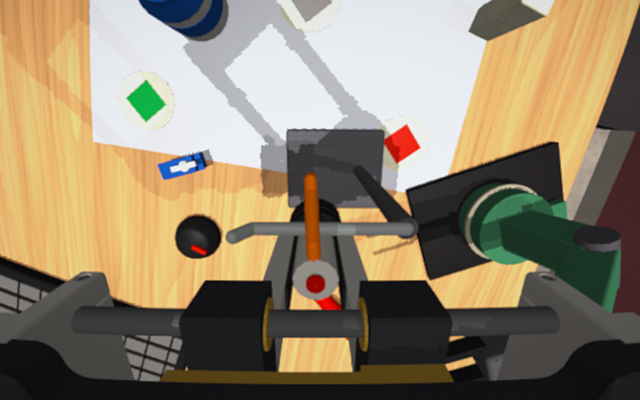

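Run:
```python
from h import *
bot.servo_line(P(-3,174,-1.5),HR,rate=40);bot.servo_line(P(-3,174,-5),HR,rate=40);bot.sleep(.2)
f0=st()['wrist_force'];z=174;log=[]
while z>162:
    z-=1;bot.servo_line(P(-3,z,-5),HR,rate=20);f=(bot.get_state()['wrist_force']-f0);log.append((z,f.round(1).tolist()))
    if f[2]>2.5: break
print(log);st()
```

```text
61.08 [ 600.8 -396.4  173.6] [ 0.4  0.8 -1.3] 25.7
[(173, [-0.1, 0.0, 0.1]), (172, [0.2, -1.9, -0.6]), (171, [-0.1, -1.3, 0.3]), (170, [-0.2, -2.3, 0.5]), (169, [-0.2, 0.6, 0.6]), (168, [0.0, 1.1, 4.4])]
 62.58 [ 601.  -395.8  168.6] [0.5 1.9 3.2] 25.2
```

Run:
```python
from h import *
bot.move_gripper(34);bot.sleep(.3);bot.move_gripper(60);bot.sleep(.6);st()
c=wristcap();save(c['color'],'w18.png')
```

```text
64.45 [ 600.8 -396.2  168. ] [ 0.6 -0.6  0.4] 59.8
```

View pics/w18.png

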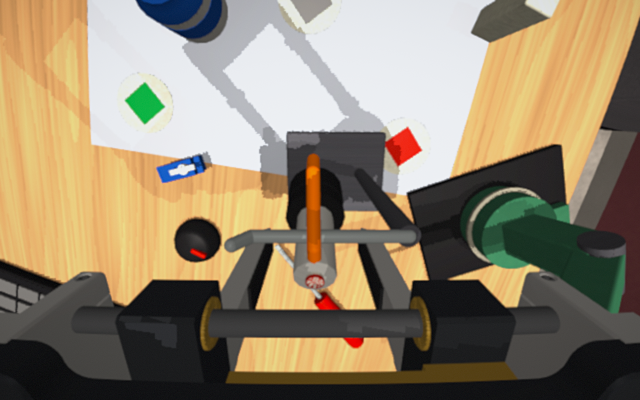

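The gauge is hanging tilted between the open fingers. Retreating straight up, then checking.

Run:
```python
from h import *
bot.servo_line(P(-3,300,-5),HR,rate=100);bot.sleep(.1);st()
c=wristcap();save(c['color'],'w19.png')
R=drot(0,1)
bot.servo_line([560,-300,330],rate=250)
bot.servo_line([560,150,360],R,rate=350)
cs=track();save(cs['scene']['color'],'s19.png');crop(cs['side']['color'],230,60,210,250,'d19.png',3);pickle.dump(cs['side'],open('d19.pkl','wb'));st()
```

```text
66.07 [ 600.6 -396.1  299.1] [-0.2 -0.4  0.2] 60.1
r [(0, 0, 1.0), (0, 0, 1.0)] [ 596.4 -129.5  111.2] [[-0.1, -0.4], [-0.3, 0.4]]
y [(11, -7, 0.53), (0, 0, 0.99)] [601.2  -8.  158.1] [[0.5, 1.7], [1.4, -1.7]]
g [(-13, -4, 0.73), (0, 0, 1.0)] [475.1   1.9  73.4] [[1.3, 3.7], [3.1, -3.7]]
b [(0, 0, 1.0), (0, 0, 1.0)] [ 440.8 -221.8  107.3] [[-0.1, -0.3], [-0.3, 0.3]]
 68.24 [560.2 148.6 359.8] [-0.3 -0.2 -0.1] 60.0
```

View pics/w19.png

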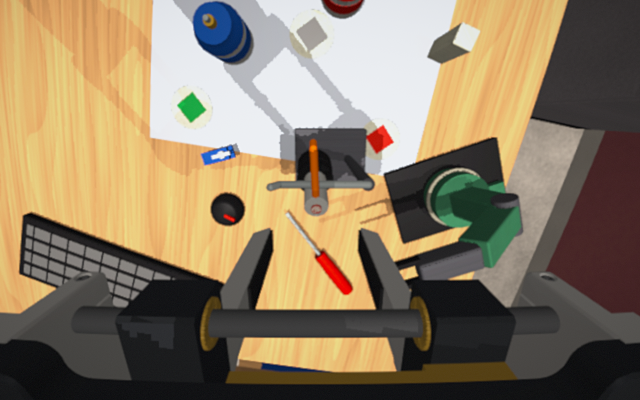

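View pics/s19.png

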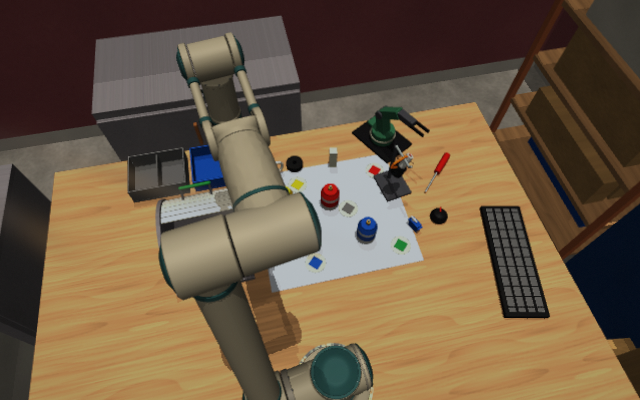

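View pics/d19.png

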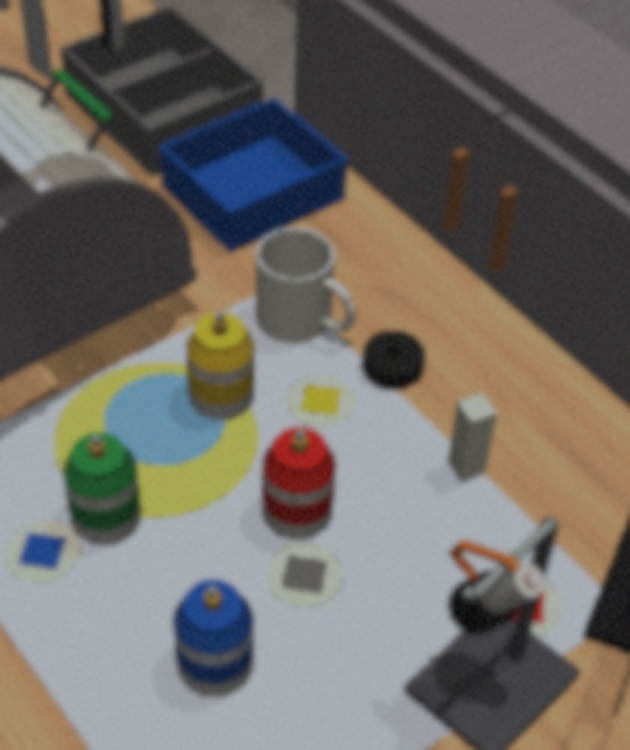

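Run:
```python
from h import *
# tilt estimate
s=bot.get_state();c=bot.capture('wrist')
T=np.eye(4);T[:3,:3]=HR;T[:3,3]=[600.6,-396.1,299.1];c['extrinsics']=np.linalg.inv(T@c['tool_from_camera'])
bar=P(-3,200,-22)
for th in (20,30,40,50):
    t=np.deg2rad(th);g=lambda y,h: bar+HR[:,0]*((y-22)*np.cos(t)-(h-77)*np.sin(t))+np.array([0,0,1])*((y-22)*np.sin(t)+(h-77)*np.cos(t))
    print(th,proj(c,[g(0,94),g(50,52),g(22,77)]).round(0).tolist())
R=drot(-18,1);p=barpos(126.3)+17*R[:,2]
print(p,bot.inverse_kinematics(p-90*R[:,2],R))
for phi,t in((48,35),(40,38),(40,30)): print(phi,bot.inverse_kinematics(barpos(phi)+17*drot(t,1)[:,2],drot(t,1)))
bot.move_gripper(34)
bot.movep(p-90*R[:,2],R);bot.servo_line(p,R,rate=120);st('at')
c=wristcap();save(c['color'],'w20.png')
```

```text
20 [[314.0, 212.0], [314.0, 149.0], [314.0, 185.0]]
30 [[314.0, 211.0], [314.0, 148.0], [314.0, 185.0]]
40 [[314.0, 210.0], [314.0, 148.0], [314.0, 185.0]]
50 [[314.0, 208.0], [314.0, 149.0], [314.0, 185.0]]
[640.35974603 308.40534221 178.57026941] [ 16.95862469  42.01056753  35.6864775    5.3328516  119.60824673
  17.08905784]
48 [ 45.77249215   1.88915235 120.69223358 -40.39862153  37.91370659
  72.19645683]
40 [ 50.01867599   2.8292363  125.41912792 -51.52116139  35.90542262
  86.95071337]
40 [ 44.76204667   2.48313319 120.36903137 -32.78613885  38.99684655
  65.47872991]
at 70.67 [640.9 308.2 180.5] [0.2 1.1 0.6] 34.1
```

View pics/w20.png

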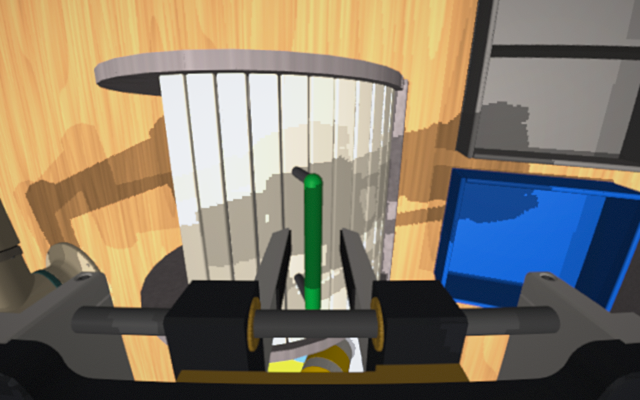

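Run:
```python
from h import *
bot.move_gripper(5,8);st('grip')
for phi in list(np.arange(120,44,-8))+[44,41,40]:
    t=np.interp(phi,[40,52,110,127],[37,35,-5,-18])
    R=drot(t,1);p=barpos(phi)+17*R[:,2]
    bot.servo_line(p,R,rate=130 if phi>50 else 60)
    s=bot.get_state();print(phi,round(s['time_s'],2),round(s['grip_width'],1),s['wrist_force'].round(1),(s['eef_pos']-p).round(1))
    if np.linalg.norm(s['wrist_force'])>25: break
c=wristcap();save(c['color'],'w21.png')
d=bot.capture('side');crop(d['color'],155,60,150,130,'d21.png',5)
```

```text
grip 71.19 [638.8 308.4 179.3] [-4.9 -0.9  4.2] 11.4
120 71.49 11.7 [-1.5  1.2  1. ] [-1.   0.2  0.7]
112 71.83 11.6 [-1.6  0.7  1. ] [0.1 0.3 0.6]
104 72.17 11.6 [0.5 0.9 5.2] [1.4 0.5 0.9]
96 72.52 11.7 [-0.4  1.1  9.5] [1.8 0.7 1.5]
88 72.86 11.9 [-2.   1.2 10.3] [1.6 0.8 1.6]
80 73.2 11.6 [-3.7  0.7 11.7] [1.3 0.9 1.6]
72 73.54 11.5 [-6.2  0.1 11.2] [0.7 0.6 0.9]
64 73.88 11.7 [-7.9 -0.2  9.3] [-0.1  0.2 -0.3]
56 74.24 11.4 [-8.2 -0.1  7.9] [-0.2  0.2 -1.2]
48 74.83 11.6 [-7.9  0.6  4.8] [ 1.   0.6 -0.9]
44 75.19 11.4 [-6.9  0.6  5.4] [ 1.1  0.6 -0.9]
41 75.51 11.9 [-6.8  1.2  3.3] [ 1.1  0.7 -1. ]
40 75.76 12.1 [-6.1  0.7  5.1] [ 1.4  0.7 -0.7]
```

View pics/d21.png

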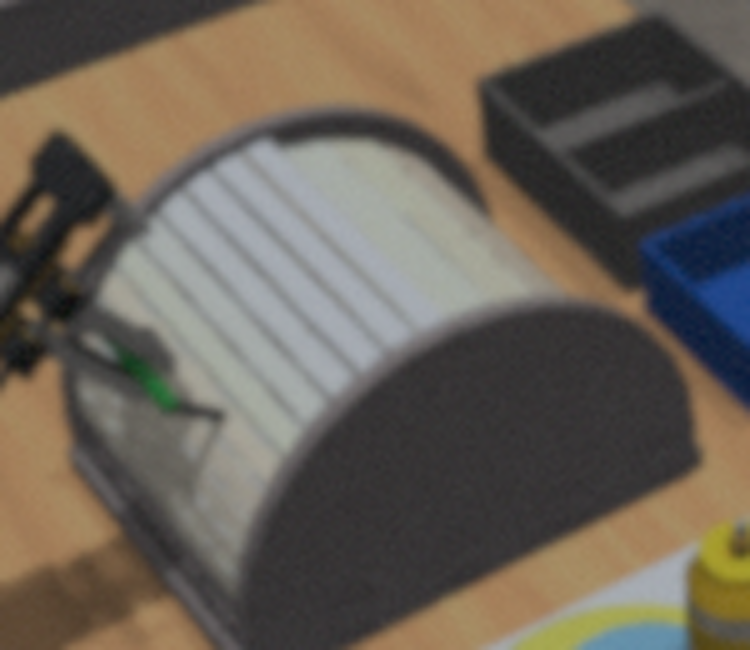

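View pics/w21.png

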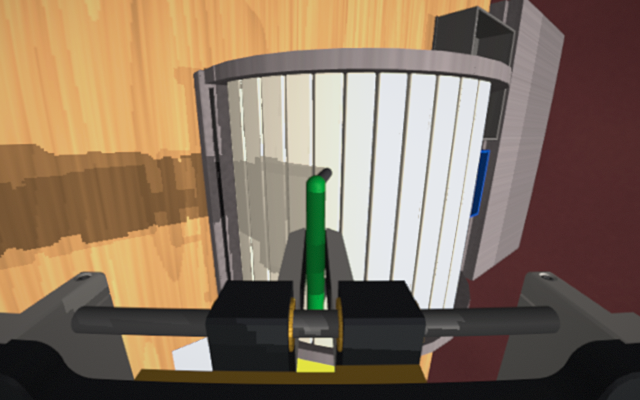

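No clear stop felt yet, so I'll keep rolling until one is.

Run:
```python
from h import *
for phi in (39,38,37,36,35,34,33,32):
    R=drot(37,1);p=barpos(phi)+17*R[:,2]
    bot.servo_line(p,R,rate=30)
    s=bot.get_state();f=s['wrist_force'];B=s['eef_pos']-17*s['tcp_rot'][:,2]-A0
    print(phi,round(s['grip_width'],1),f.round(1),(s['eef_pos']-p).round(1),np.degrees(np.arctan2(B[2],-B[0])).round(1))
    if np.linalg.norm(f)>22: break
```

```text
39 11.7 [-1.7 -0.2  8.1] [3.3 0.9 1.2] 39.9
38 11.3 [ 4. -3. 12.] [5.5 1.5 3.5] 39.8
37 12.9 [ 8.5 -3.6 14.4] [7.3 2.2 5.4] 39.6
36 18.6 [ 7.7 -2.  15.8] [7.6 3.1 5.8] 38.7
35 24.2 [ 8.3 -1.7 16.3] [7.7 3.8 6. ] 37.8
34 30.5 [ 6.3 -0.2 17. ] [7.8 4.3 6.2] 36.8
33 36.5 [ 6.8 -0.5 16.6] [7.9 4.7 6.2] 35.8
32 42.7 [ 7.3  0.4 17.3] [8.  5.  6.3] 34.9
```

The stop was reached: the bar stayed put at about 40° on my scale and the jaws were forced open. Releasing and verifying.

Run:
```python
from h import *
R=drot(37,1)
p=barpos(37)+17*R[:,2];bot.move_gripper(50)
bot.servo_line(p,R,rate=40);st()
bot.servo_line(p-90*R[:,2],rate=100);bot.sleep(.1)
c=wristcap();save(c['color'],'w22.png');pickle.dump(c,open('w22.pkl','wb'))
bot.movep([240,450,300],grot(9.5));st()
cs=track();save(cs['scene']['color'],'s22.png');save(cs['side']['color'],'d22.png');crop(cs['side']['color'],155,60,150,130,'d22b.png',5);crop(cs['side']['color'],360,215,90,80,'d22h.png',8)
pickle.dump(cs,open('c22.pkl','wb'))
ex,ey,ez=sframe()
for phi in (40,41,45): print(phi,proj(c,[barpos(phi)+50*ey,barpos(phi)-50*ey]).round(0).tolist())
```

```text
78.85 [389.3 300.  141.2] [-0.4  0.1  0.2] 50.0
 80.85 [240.2 448.6 298.6] [-0.4 -0.3 -0.4] 50.3
r [(0, 0, 1.0), (0, 0, 1.0)] [ 596.4 -129.5  111.2] [[-0.1, -0.4], [-0.3, 0.4]]
y [(0, 0, 1.0), (0, 0, 1.0)] [621.6  30.4 107.8] [[-0.1, -0.2], [-0.2, 0.2]]
g [(0, 0, 1.0), (0, 0, 1.0)] [447.6 -32.4 109.7] [[-0.0, -0.0], [-0.0, 0.0]]
b [(0, 0, 1.0), (0, 0, 1.0)] [ 440.8 -221.8  107.3] [[-0.1, -0.3], [-0.3, 0.3]]
40 [[327.0, 156.0], [325.0, 257.0]]
41 [[330.0, 156.0], [329.0, 257.0]]
45 [[345.0, 157.0], [342.0, 258.0]]
```

View pics/w22.png

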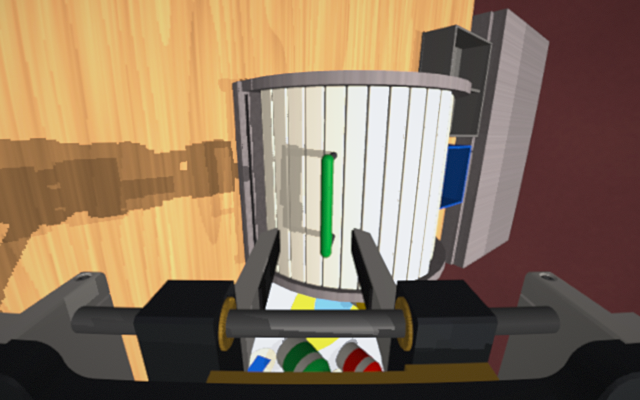

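View pics/d22b.png

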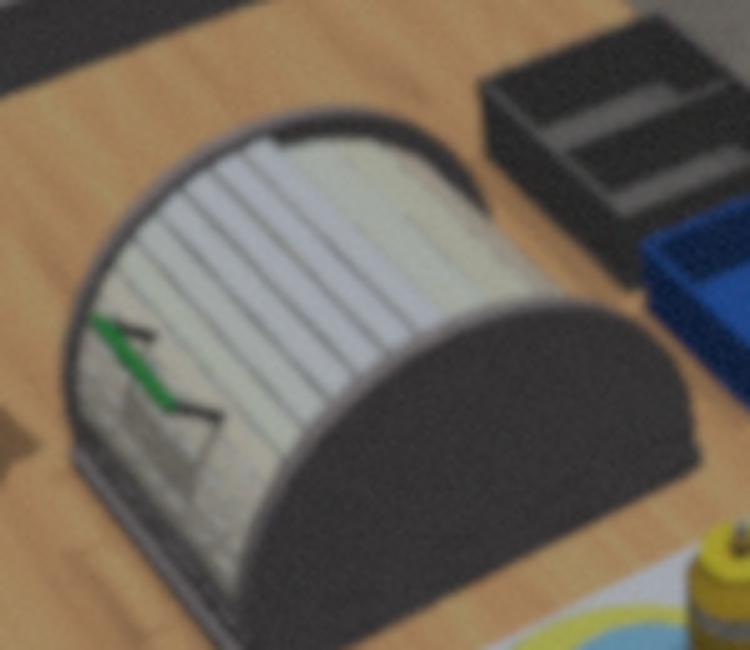

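View pics/d22h.png

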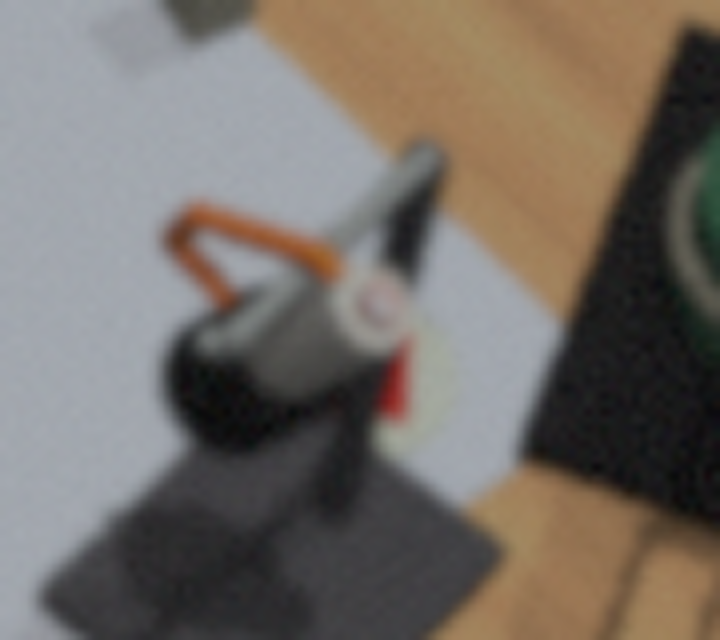

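View pics/s22.png

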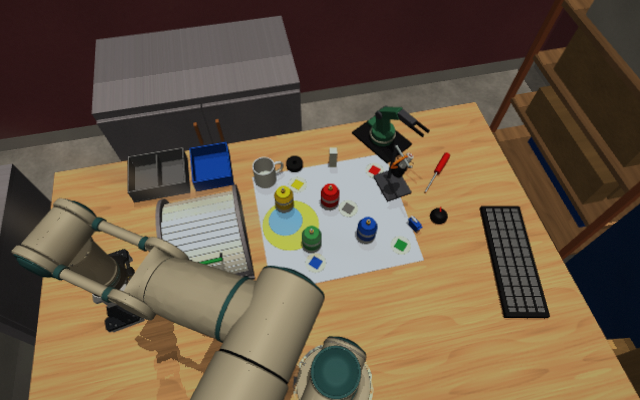

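Run:
```python
from h import *
cs=pickle.load(open('c22.pkl','rb'))
bar0=P(-3,200,-22)
f=lambda q:[(q[:,0]-360+.5)*8-.5,(q[:,1]-215+.5)*8-.5]
for th in (25,35,45,55):
    t=np.deg2rad(th);g=lambda y,h: bar0+HR[:,0]*((y-22)*np.cos(t)-(h-77)*np.sin(t))+np.array([0,0,1])*((y-22)*np.sin(t)+(h-77)*np.cos(t))
    print(th,np.round(np.array(f(proj(cs['side'],[g(0,92),g(48,52),g(46,34),g(0,38)]))).T).tolist())
```

```text
25 [[382.0, 309.0], [207.0, 218.0], [185.0, 242.0], [294.0, 361.0]]
35 [[381.0, 320.0], [205.0, 203.0], [176.0, 218.0], [273.0, 345.0]]
45 [[377.0, 328.0], [207.0, 189.0], [171.0, 196.0], [253.0, 327.0]]
55 [[371.0, 335.0], [211.0, 177.0], [169.0, 175.0], [235.0, 306.0]]
```

The gauge hangs at about 28° tilt, well under 1 rad. The door is shut, the cartridges stand where they were, and the arm is clear, so I'm handing in.

Run:
```python
from h import *
bot.close_job()
```

```text
the job is handed in; nothing more can be done
```

I did the whole job in about 81 s of the 192 s allowed and handed it in; no verdict is reported.

- **Door:** I rolled it up to the stop. At the end I rolled it shut until it hit its stop and the jaws were forced open. The bar then measured about 40.5°, against 41° nominal for shut.
- **Gauge pick-up:** The gripper's body would have hit the store's hood with the gripper upright. I first gripped the gauge tilted, moved it about 28 mm forward inside the store and gripped it again upright.
- **Cartridges:** All four were there, and I pressed them in the order red, yellow, green, blue. Each press ended on a hard stop with the rim at the shoulder (TCP z 138.1 mm) and was held for about 2.5 s. The wrist picture showed the rod out each time. I did not measure the readings.
- **Hook:** My first try at lowering the gauge touched the handle's slanted edge. I lifted it, moved it about 3.5 mm sideways and lowered it again, and it hangs by the handle.
- **Last checks:** The gauge hangs at about 25–30° tilt, all four cartridges tracked to zero shift, and the arm was clear of everything. The bystanders looked in place, but I checked those only by eye. I had no measurement of the contact force between the gauge and the hook.

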